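# Tip ball knobs out of a bowl past a scraper

## Task

Take the steel scraper out of its rack, stand it slantwise across the mouth of the tipping bowl so that it blocks most of the rim and leaves only a narrow gap on the side of the empty bin, and press the bowl down with it so that all three wooden balls roll out through the gap into the bin; do not touch the balls with the gripper. Then let the bowl swing back to rest and stand the scraper upright and fully down in its rack again, leaving the jar, spool, hammer and cup where they are.

Things in the scene. Friction and masses are not known exactly. Their poses are not given: they have to be found in the camera images.
- scraper: Bench scraper used as the card: a steel blade 140 mm wide (its y), 4 mm thick (its x), 100 mm tall (its z), with a wooden handle bar along the top, 140 mm wide (y), 20 mm thick (x), from 96 to 128 mm above the blade's lower edge. 0.3 kg. Origin: middle of the lower edge; z points up through the handle. Starts upright in the rack, leaning under 0.15 rad.
- rack: Low wooden rack fixed to the bench. Its slot runs along the rack's y, 9 mm wide in x, 150 mm long and open at both ends, slot floor 10 mm above the bench, rails up to 44 mm, with flared steel guides above them up to 57 mm (mouth about 27 mm wide). Origin: under the middle of the slot, on the bench. The stowed scraper has the same y direction (either way round will do) and its lower edge at 10 mm.
- bowl_mouth (a point): Middle of the tipping bowl's pouring edge, on the floor's top face; the frame moves with the bowl: x out of the mouth along the floor, y along the edge, z square to the floor. D-shaped aluminium pan, flat floor 220 mm long, inside 200 mm wide, straight sides and round back 45 mm high; front open over its full width, no lip. At rest this point is about 157 mm above the bench.
- stand: Steel trestle, fixed to the bench, that carries the bowl. Origin on the bench under the hinge; x level, towards the mouth. The bowl's hinge axis is parallel to y, 160 mm above the origin; in the frame of bowl_mouth it lies at x = -110 mm, z = +15 mm. Side posts just outside the bowl's walls (y = +-122 mm) end 177 mm above the bench.
- bowl (a joint): Tip angle of the bowl in rad: 0 at rest (floor slopes 0.105 rad back), growing as the mouth goes down, stop at 0.5 (floor slopes 0.395 rad down to the mouth). A spring brings it back to 0 when let go. Pressing on the floor 90 mm ahead of the hinge takes about 3 N at first and 5 N at the stop.
- bin: Empty open plywood bin fixed to the bench in front of and below one half of the bowl's mouth, left or right half (centre 75 mm to one side of the mouth's middle). Outside 190 mm (x) by 120 mm (y), 60 mm high, far wall 100 mm high, walls 6 mm. Origin: centre of its underside. Same heading as the bowl. Its near wall is just under the tipped pouring edge.
- punches: Wooden block 180 by 110 by 45 mm set with short steel punches (top 77 mm), fixed in front of the other half of the mouth; balls must not go there. Origin: centre of its underside.
- ball0: Wooden ball knob, 40 mm diameter, about 35 g, lying loose in the bowl against its back at the start; origin at its centre. It rolls freely towards the mouth once the floor slopes forward, and along a slanted blade to its lower end; a gap of 45 to 70 mm between blade end and side wall lets them out, 35 mm holds them.
- ball1: Wooden ball knob, 40 mm diameter, about 35 g, lying loose in the bowl against its back at the start; origin at its centre. It rolls freely towards the mouth once the floor slopes forward, and along a slanted blade to its lower end; a gap of 45 to 70 mm between blade end and side wall lets them out, 35 mm holds them.
- ball2: Wooden ball knob, 40 mm diameter, about 35 g, lying loose in the bowl against its back at the start; origin at its centre. It rolls freely towards the mouth once the floor slopes forward, and along a slanted blade to its lower end; a gap of 45 to 70 mm between blade end and side wall lets them out, 35 mm holds them.
- jar: amber glass jar with a steel cap, 60 mm across, 80 mm tall; loose bystander, origin at the centre of its underside
- spool: pale thread spool standing on end, 56 mm across, 74 mm tall; loose bystander, origin at the centre of its underside
- hammer: hammer 240 mm long lying on the bench; loose bystander, its x axis runs along the handle towards the head
- cup: terracotta cup 72 mm across, 90 mm tall; loose bystander, origin at the centre of its underside
Things that resemble listed ones, but are neither listed nor needed, are in the scene too. What is shaped like the scraper but green or purple is not meant.

How it is judged:
By the outcome, as a careful person would: the job done as asked, in the order asked, and still so for the second after the job is handed in, with the robot touching nothing.
It also fails if it takes over 54 s, if anything falls off the work surface, if the arm or the gripper's body presses on something with over 40 N, if the wrist force passes 120 N, or if a joint passes its speed limit or range.

## Robot

A 6-joint arm with a two-finger parallel gripper is mounted at the origin on the work surface. World frame = base frame: x ahead of the robot, y to its left, z up, the work surface at z = 0. Lengths are in m, angles in rad, forces in N, time in s.
With the tool pointing down it reaches from about 0.375 to 0.975 m from the base axis. Payload 3.8 kg.
Tool frame: the origin (TCP) lies at the very end of the fingers, on their centre line; the grasp point (between the pads) lies 19 mm behind it; z points along the fingers, y is the direction in which the jaws open and shut (so a half turn about z gives the same grasp; the last joint's range is limited). The gripper opens to 85 mm and grips with 20 to 120 N. Pads are 22 mm wide; open, the fingers measure 114 mm over their backs; the gripper's body (76 mm by 85 mm) begins 54 mm behind the grasp point. The pads swing forward as they close: fully open they stand 13 mm farther back than shut.
Start: joints at [-1.234, 0.264, 1.604, -0, 1.274, -0.037], TCP at [0.246, -0.628, 0.202] pointing down, gripper open.
Joint ranges: [-2.63, 2.63], [-0.94, 2.18], [0.31, 2.57], [-1.31, 4.45], [0, 2.66], [-2.55, 2.55]. Speed limits (rad/s): [2.57, 2.57, 3.14, 3.14, 3.14, 3.14].

## Interface

Orientations are given as a rotation vector (axis times angle).
In Python, from workcell import bot, read_camera, finish_job gives the robot as it stands. The module is installed in compiled form; this text tells all that it offers.
- The arm moves only by the tool servo_tool, never from a script. Its argument "targets" is text: rows parted by semicolons, each of 7 numbers parted by spaces: the turn, a rotation vector about the tool's x, y, z in rad, then the shift along the tool's x, y, z in mm, then the finger opening in mm, from 0 to 85.4. In form: wx wy wz x y z gripper; .... A call has 1 to 8 rows; each row shifts and turns the pose as measured when the row begins, along the tool's axes as they then stand; what a row does not reach is not made up. A row lasts 1/12 s, in which the tool goes at most 41.7 mm and 7.16 degrees, less where a joint would pass 70% of its speed; a pose out of reach is approached as far as the arm can. A call is refused whole if a number of a shift passes 41.7 or a number of a turn 0.125, either way. A call with a gripper value outside its range is refused whole. The fingers move at their own pace and stop on an object; "newtons" is the grip in N (left out, the last holds). Time passes only in rows, so rows that do not move let the fingers close. It gives the time, the measured TCP pose, the force and the opening at its end, in the units of the state.
- bot.read_state(): the state, without advancing time (a new reading comes with each control period).
- read_camera(name): name is "scene" or "top"; returns a dict with "image" (480x640x3 uint8, red, green, blue), "mtx" (3x3 intrinsics, pixels), "k1" (the pictures are not rectified: a ray, as slopes to the right and down, at radius r is drawn at 1 + k1 r^2 times it, then the intrinsics apply), "eye" and "orientation" of the camera in the world. Camera axes: x right, y up, looking along -z (the intrinsics and any distortion apply to the point x, -y, -z); pixel columns grow to the right and rows downward; lengths in m; the calibration is good to about 2 mm. A picture is of the moment at which its call begins. There is no depth.
- finish_job(): hands the job in, once; it reports no verdict.
The state is a dict: "time": time; "q": joint angles; "joint_vel": joint speeds; "joint_torque": joint torques, N m; "tool_pos": TCP position; "tcp_rot": TCP orientation; "wrist_force": force on the tool from outside, world axes, zero at the start; "torque": the same for the moment, N m; "width": opening from 0.0 (shut) to 1.0 (fully open).
Only numpy, scipy, OpenCV 4.12 (cv2) and the standard library are available. Lean on these libraries where they do the work, as an engineer would, in place of code of your own. Each camera call takes 0.05 s, during which the arm holds its last target.

## Working session

There is one attempt and no reset: what is moved stays moved. The work goes in short steps, Python scripts to look and compute and a tool call to move; the robot and the scene stay as the last step left them, time stands still between calls to the robot, and variables do not carry over. Pictures are saved under pics/ and viewed, and the job is handed in when it is done.

Besides the shell and the picture viewer there is one more tool, called after "Request:" by a JSON object that holds its "api" and its "payload", one argument or row to a line. servo_tool: Moves the arm, as the interface text tells. Its arguments: {"type":"object","properties":{"targets":{"type":"string"},"newtons":{"type":"number"}},"required":["targets"]}

```bash
mkdir -p pics; cat > h.py <<'E'
import numpy as np, cv2
from scipy.spatial.transform import Rotation as R
from workcell import bot, read_camera, finish_job
def grab(n,f):
    c=read_camera(n); cv2.imwrite(f,c['image'][:,:,::-1]); np.savez(f.replace('.png','.npz'),**c); return c
E
python3 - <<'E'
from h import *
for n in('scene','top'):
    c=grab(n,f'pics/{n}0.png'); print(n,c['mtx'],c['k1'],c['eye'],c['orientation'])
print(bot.read_state())
E
```

```text
scene [[490.52036133   0.         313.90540906]
 [  0.         490.52036133 238.64618972]
 [  0.           0.           1.        ]] 0.04616944873164143 [1.09164641 0.29536805 1.09056521] [0.37364563 0.64304667 1.99111291]
top [[583.17581234   0.         319.15198044]
 [  0.         583.17581234 241.96793232]
 [  0.           0.           1.        ]] 0.019681932854969632 [ 0.35994948 -0.03532102  1.82823559] [ 0.06124623 -0.06321244 -1.5837978 ]
{'time': 0.1, 'q': array([-1.23387685e+00,  2.64714318e-01,  1.60524709e+00, -1.05233579e-05,
        1.27368153e+00, -3.69413736e-02]), 'joint_vel': array([ 0.00170987, -0.00295391, -0.0035524 ,  0.00087181,  0.00113769,
       -0.00080722]), 'joint_torque': array([-6.28129292e-04, -5.16707540e+01, -3.68589056e+01, -7.05746561e-05,
        6.26421097e-03,  3.14130136e-05]), 'tool_pos': array([ 0.24624948, -0.62770787,  0.20085676]), 'tcp_rot': array([-3.08487258e+00, -5.83473414e-01,  4.96545218e-04]), 'wrist_force': array([0.53857406, 0.12189126, 0.26586966]), 'torque': array([ 0.03008266, -0.00523824, -0.02311676]), 'width': 0.9993173864157787}
```

View pics/scene0.png

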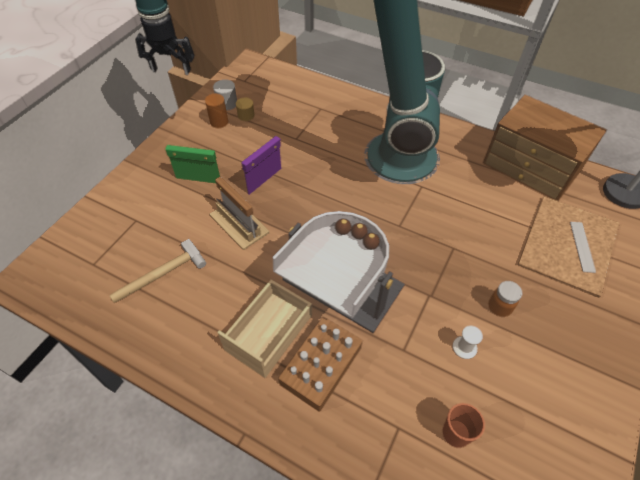

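View pics/top0.png

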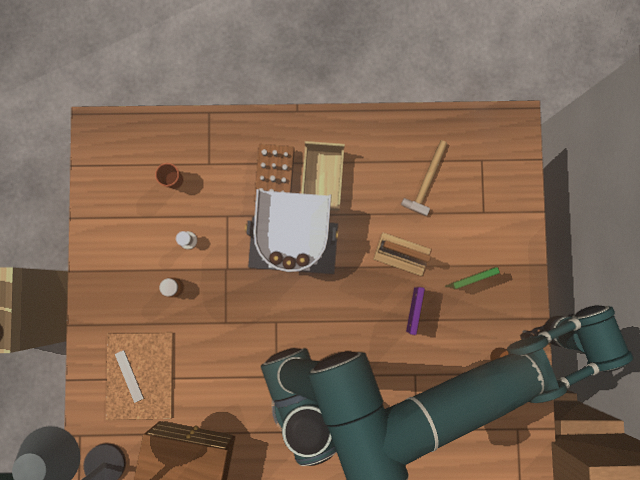

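Candidates for the scraper: the steel/wood one in the rack (scene (238,207), top (402,252)), a green one (scene (193,163)) and a purple one (scene (262,165)). The one in the rack fits, since it is steel with a wooden handle and stands in the rack. I'll check it in an enlarged crop.

```bash
python3 - <<'E'
import cv2,numpy as np
s=cv2.imread('pics/scene0.png');t=cv2.imread('pics/top0.png')
a=cv2.resize(s[165:265,195:285],None,fx=6,fy=6,interpolation=cv2.INTER_CUBIC)[:600]
b=cv2.resize(t[225:285,365:445],None,fx=10,fy=10,interpolation=cv2.INTER_CUBIC)
cv2.imwrite('pics/c1.png',a);cv2.imwrite('pics/c2.png',b)
cv2.imwrite('pics/c3.png',cv2.resize(t[135:280,240:350],None,fx=4,fy=4,interpolation=cv2.INTER_CUBIC))
cv2.imwrite('pics/c4.png',cv2.resize(s[200:410,215:410],None,fx=2.8,fy=2.8,interpolation=cv2.INTER_CUBIC))
E
```

```text
(no output)
```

View pics/c1.png

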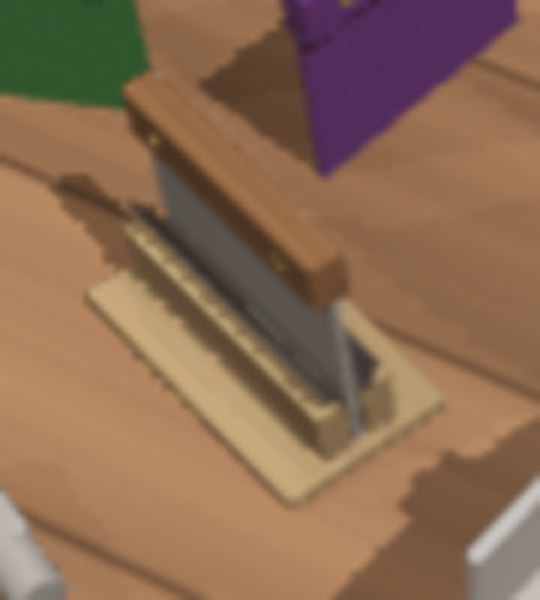

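View pics/c2.png

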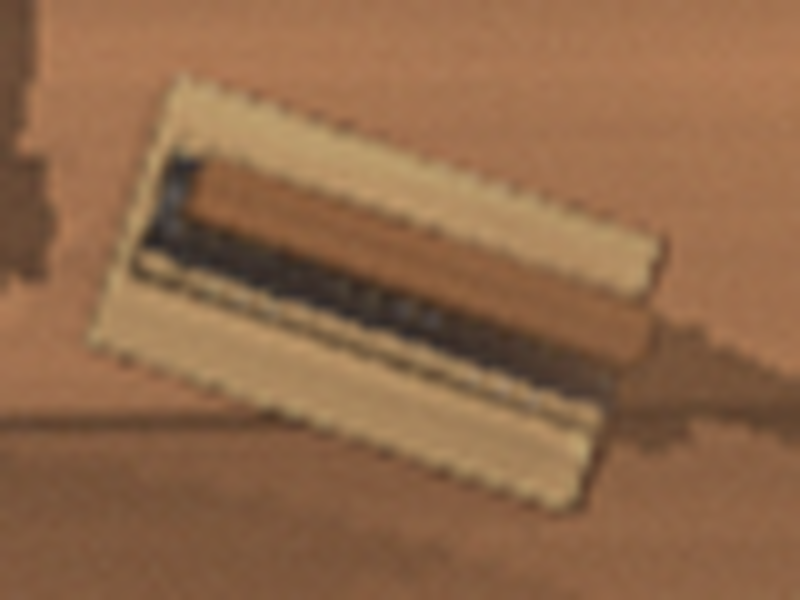

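View pics/c3.png

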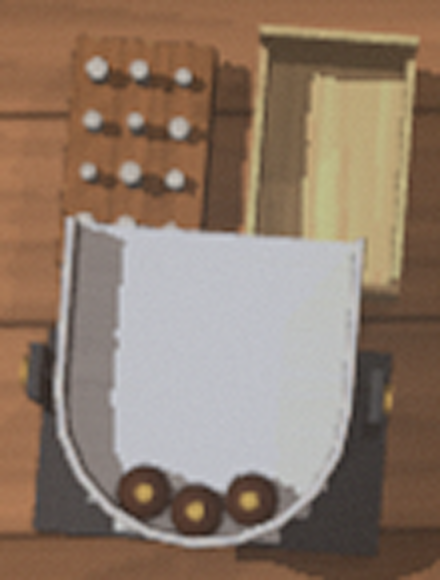

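View pics/c4.png

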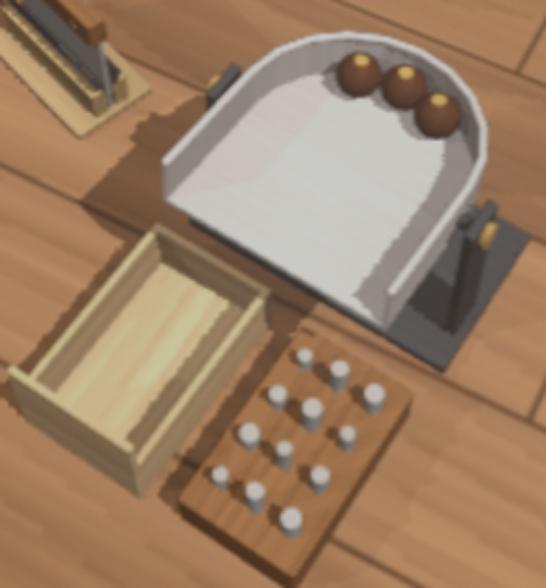

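The crop confirms a grey steel blade with a wooden handle bar, standing in the rack. Next I'll measure.

```bash
cat >> h.py <<'E'
class Cam:
    def __init__(s,f):
        d=np.load(f); s.K=d['mtx'];s.k=float(d['k1']);s.e=d['eye'];s.R=R.from_rotvec(d['orientation']).as_matrix();s.im=d['image']
    def ray(s,uv):
        x,y=cv2.undistortPoints(np.array([[uv]],float),s.K,np.array([s.k,0,0,0,0]))[0,0]
        d=s.R@np.array([x,-y,-1]); return d/np.linalg.norm(d)
    def on(s,uv,z):
        d=s.ray(uv); return s.e+d*(z-s.e[2])/d[2]
    def px(s,P):
        p=s.R.T@(np.array(P)-s.e); x,y=p[0]/-p[2],-p[1]/-p[2]; f=1+s.k*(x*x+y*y)
        return s.K[:2,:2]@[x*f,y*f]+s.K[:2,2]
def tri(c1,u1,c2,u2):
    a,b=c1.ray(u1),c2.ray(u2); t=np.linalg.lstsq(np.stack([a,-b],1),c2.e-c1.e,rcond=None)[0]
    p,q=c1.e+a*t[0],c2.e+b*t[1]; return (p+q)/2,np.linalg.norm(p-q)
E
python3 - <<'E'
from h import *
np.set_printoptions(precision=4,suppress=True)
S=Cam('pics/scene0.npz');T=Cam('pics/top0.npz')
def sc(x,y): return (195+x/6-.4,165+y/6-.4)
def tc(x,y): return (365+x/10-.45,225+y/10-.45)
def t3(x,y): return (240+x/4-.4,135+y/4-.4)
def s4(x,y): return (215+x/2.8-.3,200+y/2.8-.3)
print('rack base corners top z=.006',[T.on(tc(*p),.006)[:2] for p in [(180,75),(660,240),(575,510),(95,345)]])
print('rack base scene z=.006',[S.on(sc(*p),.006)[:2] for p in [(90,295),(295,500),(440,405)]])
P=[tri(S,sc(*a),T,tc(*b)) for a,b in [((345,262),(200,160)),((160,75),(655,315)),((318,300),(190,215)),((125,95),(640,365)),((318,268),(190,215))]]
for p in P: print('handle',p)
# bowl
for a,b in [((163,158),(358,240)),((390,290),(70,218)),((165,200),(350,243)),((383,325),(122,235)),((212,90),(388,398)),((487,222),(25,370))]:
    print('bowl',tri(S,s4(*a),T,t3(*b)))
print('mouth corners scene z=.157',[S.on(s4(*a),.157) for a in [(165,200),(383,325)]])
# bin
for a,b,z in [((10,372),(417,38),.1),((135,452),(262,28),.1),((268,295),(250,232),.06)]:
    print('bin',tri(S,s4(*a),T,t3(*b)),S.on(s4(*a),z),T.on(t3(*b),z))
print('bin', S.on(s4(158,228),.06))
E
```

```text
rack base corners top z=.006 [array([ 0.5328, -0.238 ]), array([ 0.4788, -0.3869]), array([ 0.3948, -0.358 ]), array([ 0.4484, -0.2095])]
rack base scene z=.006 [array([ 0.4775, -0.3825]), array([ 0.5297, -0.2333]), array([ 0.4539, -0.2041])]
handle (array([ 0.4916, -0.2223,  0.1402]), np.float64(0.013805840866603731))
handle (array([ 0.4434, -0.3511,  0.1417]), np.float64(0.01771168428895617))
handle (array([ 0.4843, -0.2331,  0.0993]), np.float64(0.007986459398845848))
handle (array([ 0.4375, -0.3625,  0.116 ]), np.float64(0.008932109861546191))
handle (array([ 0.4828, -0.2308,  0.1208]), np.float64(0.008350340167622773))
bowl (array([ 0.6215, -0.0682,  0.2065]), np.float64(0.0002842234005432327))
bowl (array([0.64  , 0.1348, 0.2039]), np.float64(0.0011753320305151356))
bowl (array([ 0.6282, -0.0647,  0.1571]), np.float64(0.003365108564398445))
bowl (array([0.6354, 0.117 , 0.1263]), np.float64(0.02767155194895442))
bowl (array([ 0.5148, -0.0892,  0.154 ]), np.float64(0.0005327674089754171))
bowl (array([0.5363, 0.17  , 0.1751]), np.float64(0.00018266823295788075))
mouth corners scene z=.157 [array([ 0.6289, -0.0662,  0.157 ]), array([0.6449, 0.1351, 0.157 ])]
bin (array([ 0.7916, -0.1158,  0.0953]), np.float64(0.0033177495355545174)) [ 0.7922 -0.1124  0.1   ] [ 0.7915 -0.1169  0.1   ]
bin (array([0.8006, 0.0028, 0.0934]), np.float64(0.006974856854209285)) [0.801  0.0079 0.1   ] [ 0.8007 -0.0003  0.1   ]
bin (array([0.6413, 0.0208, 0.0973]), np.float64(0.022702865058173708)) [0.6196 0.0213 0.06  ] [0.6524 0.0116 0.06  ]
bin [ 0.6081 -0.0942  0.06  ]
```

```bash
python3 - <<'E'
from h import *
np.set_printoptions(precision=4,suppress=True)
S=Cam('pics/scene0.npz');T=Cam('pics/top0.npz')
def sc(x,y): return (195+x/6-.4,165+y/6-.4)
def tc(x,y): return (365+x/10-.45,225+y/10-.45)
def t3(x,y): return (240+x/4-.4,135+y/4-.4)
def s4(x,y): return (215+x/2.8-.3,200+y/2.8-.3)
print(tri(S,sc(236,174),T,tc(422,262)))
for z in(.13,.138):
  print(z,S.on(sc(236,174),z),T.on(tc(422,262),z))
  print([T.on(tc(*p),z)[:2] for p in [(205,160),(655,320),(640,365),(190,215)]])
  print([S.on(sc(*p),z)[:2] for p in [(345,258),(160,70),(125,92),(312,278)]])
for z in (.006,.01):
  a=np.mean([T.on(tc(*p),z) for p in [(180,75),(660,240),(575,510),(95,345)]],0)
  b=np.mean([S.on(sc(*p),z) for p in [(90,295),(440,405)]],0); print(z,a,b)
# bowl rim mouth ends & back rim
print([ (z,T.on(t3(70,218),z)[:2],T.on(t3(358,240),z)[:2], T.on(t3(195,545),z-.03)[:2]) for z in (.20,.205)])
# balls at z~.155
for a,b in [((405,72),(196,510)),((360,60),(249,498)),((438,100),(144,493))]: print('ball top',tri(S,s4(*a),T,t3(*b)))
# stand plate corners
print('plate',[T.on(t3(*p),.005)[:2] for p in [(35,530),(378,555),(392,352)]],[S.on(s4(*p),.005)[:2] for p in [(443,372),(540,235)]])
# bin
print('bin far corners top z.1',[T.on(t3(*p),.1)[:2] for p in[(262,26),(418,38)]],[S.on(s4(*p),.1)[:2] for p in[(10,370),(135,450)]])
print('bin near corners z.06',[S.on(s4(*p),.06)[:2] for p in[(155,228),(268,295)]],T.on(t3(400,295),.06))
print('bin bottom far',[S.on(s4(*p),.0)[:2] for p in[(142,490),(22,405)]])
E
```

```text
(array([ 0.4641, -0.2916,  0.1292]), np.float64(0.004686252603227759))
0.13 [ 0.4636 -0.2889  0.13  ] [ 0.4653 -0.2935  0.13  ]
[array([ 0.496 , -0.2309]), array([ 0.4474, -0.3609]), array([ 0.4344, -0.3561]), array([ 0.48  , -0.2262])]
[array([ 0.4805, -0.2226]), array([ 0.4293, -0.3523]), array([ 0.4474, -0.3582]), array([ 0.4961, -0.2289])]
0.138 [ 0.4688 -0.2841  0.138 ] [ 0.4648 -0.2923  0.138 ]
[array([ 0.4954, -0.23  ]), array([ 0.447 , -0.3593]), array([ 0.434 , -0.3546]), array([ 0.4794, -0.2253])]
[array([ 0.4856, -0.2183]), array([ 0.4348, -0.3469]), array([ 0.4527, -0.3528]), array([ 0.5011, -0.2245])]
0.006 [ 0.4637 -0.2981  0.006 ] [ 0.4657 -0.2933  0.006 ]
0.01 [ 0.4635 -0.2975  0.01  ] [ 0.468  -0.2911  0.01  ]
[(0.2, array([0.6409, 0.1346]), array([ 0.6225, -0.0682]), array([0.4103, 0.0503])), (0.205, array([0.6401, 0.1341]), array([ 0.6217, -0.0681]), array([0.4101, 0.0501]))]
ball top (array([0.4345, 0.0502, 0.1737]), np.float64(0.0022624952210534943))
ball top (array([0.4425, 0.0123, 0.1758]), np.float64(0.0018680971702599964))
ball top (array([0.4473, 0.0868, 0.1732]), np.float64(0.001650496391482152))
plate [array([0.4287, 0.1837]), array([ 0.4055, -0.0839]), array([ 0.5647, -0.0975])] [array([0.5875, 0.1733]), array([0.4227, 0.1944])]
bin far corners top z.1 [array([ 0.8022, -0.0004]), array([ 0.7914, -0.1177])] [array([ 0.7909, -0.1133]), array([0.7996, 0.007 ])]
bin near corners z.06 [array([ 0.6093, -0.0965]), array([0.6196, 0.0213])] [ 0.6022 -0.1024  0.06  ]
bin bottom far [array([0.7961, 0.001 ]), array([ 0.7819, -0.1271])]
```

```bash
cat >> h.py <<'E'
np.set_printoptions(precision=4,suppress=True)
def down(tx_deg):
    a=np.radians(tx_deg); x=np.array([np.cos(a),np.sin(a),0]); z=np.array([0,0,-1.]); return np.stack([x,np.cross(z,x),z],1)
def plan(p,Rt,g,N=None,vmax=36,wmax=.105,s=None):
    s=s or bot.read_state(); p0=np.array(s['tool_pos']);R0=R.from_rotvec(s['tcp_rot'])
    w=(R0.inv()*R.from_matrix(Rt)).as_rotvec(); dp=np.array(p)-p0
    n=int(max(1,np.ceil(np.linalg.norm(dp)*1000/vmax),np.ceil(np.linalg.norm(w)/wmax)))
    n=N or n; out=[]
    for k in range(n):
        Rk=R0*R.from_rotvec(w*k/n); d=Rk.inv().apply(dp/n)*1000
        out.append(' '.join(f'{v:.3f}' for v in w/n)+' '+' '.join(f'{v:.1f}' for v in d)+f' {g}')
    print('t',round(float(s['time']),2),'dp mm',dp*1000,'w',w,'n',n)
    for i in range(0,n,8): print('; '.join(out[i:i+8]))
E
python3 - <<'E'
from h import *
plan([.465,-.2915,.2],down(70.3),85)
E
```

```text
t 0.1 dp mm [218.7505 336.2079  -0.8568] w [-0.0019 -0.0009 -0.8531] n 12
-0.000 -0.000 -0.071 27.2 -19.4 0.1 85; -0.000 -0.000 -0.071 28.5 -17.4 0.1 85; -0.000 -0.000 -0.071 29.7 -15.4 0.1 85; -0.000 -0.000 -0.071 30.7 -13.2 0.1 85; -0.000 -0.000 -0.071 31.6 -11.0 0.1 85; -0.000 -0.000 -0.071 32.3 -8.7 0.1 85; -0.000 -0.000 -0.071 32.8 -6.4 0.1 85; -0.000 -0.000 -0.071 33.2 -4.1 0.1 85
-0.000 -0.000 -0.071 33.4 -1.7 0.1 85; -0.000 -0.000 -0.071 33.4 0.7 0.1 85; -0.000 -0.000 -0.071 33.3 3.0 0.1 85; -0.000 -0.000 -0.071 33.0 5.4 0.1 85
```

Request:
{"api": "servo_tool", "payload": {
  "targets": "0 0 -0.071 27.2 -19.4 0 85; 0 0 -0.071 28.5 -17.4 0 85; 0 0 -0.071 29.7 -15.4 0 85; 0 0 -0.071 30.7 -13.2 0 85; 0 0 -0.071 31.6 -11 0 85; 0 0 -0.071 32.3 -8.7 0 85; 0 0 -0.071 32.8 -6.4 0 85; 0 0 -0.071 33.2 -4.1 0 85"
}}

```text
time: 0.77
tool_pos: [0.3894, -0.3974, 0.1946]
tcp_rot: [-2.782, -1.441, 0.004]
wrist_force: [1.1, -0.3, -0.3]
width: 0.994
```

```bash
python3 - <<'E'
from h import *
plan([.465,-.2915,.2],down(70.3),85)
E
```

```text
t 0.77 dp mm [ 75.6319 105.8881   5.4218] w [-0.0089 -0.0031 -0.2711] n 4
-0.002 -0.001 -0.068 32.5 0.2 -1.3 85; -0.002 -0.001 -0.068 32.4 2.4 -1.3 85; -0.002 -0.001 -0.068 32.2 4.6 -1.3 85; -0.002 -0.001 -0.068 31.8 6.7 -1.3 85
```

Request:
{"api": "servo_tool", "payload": {
  "targets": "-0.002 -0.001 -0.068 32.5 0.2 -1.3 85; -0.002 -0.001 -0.068 32.4 2.4 -1.3 85; -0.002 -0.001 -0.068 32.2 4.6 -1.3 85; -0.002 -0.001 -0.068 31.8 6.7 -1.3 85; 0 0 0 0 0 0 85"
}}

```text
time: 1.18
tool_pos: [0.4677, -0.2791, 0.1975]
tcp_rot: [-2.545, -1.833, -0.001]
wrist_force: [0.2, -0.3, 0.2]
width: 0.996
```

```bash
python3 - <<'E'
from h import *
plan([.465,-.2915,.104],down(70.3),85)
grab('scene','pics/s1.png'); c=grab('top','pics/t1.png')
s=cv2.imread('pics/s1.png');t=cv2.imread('pics/t1.png')
cv2.imwrite('pics/s1c.png',np.hstack([cv2.resize(s[140:270,180:310],(400,400),interpolation=2),cv2.resize(t[200:300,350:450],(400,400),interpolation=2)]))
E
```

```text
t 1.18 dp mm [ -2.7458 -12.3964 -93.4598] w [-0.0042 -0.0036  0.0214] n 3
-0.001 -0.001 0.007 -4.3 0.6 31.1 85; -0.001 -0.001 0.007 -4.3 0.6 31.1 85; -0.001 -0.001 0.007 -4.2 0.5 31.1 85
```

View pics/s1c.png

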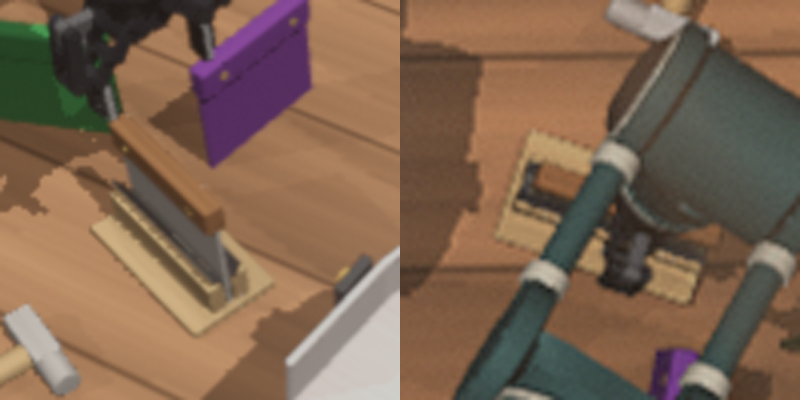

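The fingers (left panel ~(105,95) and ~(205,45)) straddle the handle and jaws are across it. Descend.

Request:
{"api": "servo_tool", "payload": {
  "targets": "-0.001 -0.001 0.007 -4.3 0.6 31 85; -0.001 -0.001 0.007 -4.3 0.6 31 85; -0.001 -0.001 0.007 -4.2 0.5 26 85; 0 0 0 0 0 0 85"
}}

```text
time: 1.62
tool_pos: [0.4626, -0.3004, 0.1093]
tcp_rot: [2.571, 1.793, -0.005]
wrist_force: [-1.0, 1.6, -1.6]
width: 0.993
```

```bash
python3 - <<'E'
from h import *
plan([.465,-.2915,.104],down(70.3),85)
E
```

```text
t 1.62 dp mm [ 2.3608  8.8682 -5.2581] w [ 0.0037  0.0067 -0.0093] n 1
0.004 0.007 -0.009 9.2 -0.9 5.2 85
```

Request:
{"api": "servo_tool", "payload": {
  "targets": "0.004 0.007 -0.009 6 -0.9 5 85; 0 0 0 0 0 0 85; 0 0 0 0 0 0 85"
}}

```text
time: 1.87
tool_pos: [0.4619, -0.2963, 0.1042]
tcp_rot: [-2.57, -1.801, 0.001]
wrist_force: [-0.4, -0.2, 0.2]
width: 0.993
```

```bash
python3 - <<'E'
from h import *
plan([.465,-.2915,.104],down(70.3),85)
E
```

```text
t 1.87 dp mm [ 3.0912  4.8224 -0.1801] w [-0.0032 -0.0012 -0.0046] n 1
-0.003 -0.001 -0.005 5.6 1.3 0.2 85
```

Request:
{"api": "servo_tool", "payload": {
  "targets": "0 0 0 4 1.2 0 40; 0 0 0 0 0 0 0; 0 0 0 0 0 0 0; 0 0 0 0 0 0 0; 0 0 0 0 0 0 0; 0 0 0 0 0 0 0",
  "newtons": 100
}}

```text
time: 2.37
tool_pos: [0.4685, -0.2952, 0.1109]
tcp_rot: [2.567, 1.799, 0.004]
wrist_force: [-1.2, 0.2, 0.4]
width: 0.138
```

```bash
python3 - <<'E'
from h import *
plan([.465,-.2915,.104],down(70.3),0)
grab('scene','pics/s2.png');s=cv2.imread('pics/s2.png')
cv2.imwrite('pics/s2c.png',cv2.resize(s[140:270,180:310],(600,600),interpolation=2))
E
```

```text
t 2.37 dp mm [-3.5148  3.7021 -6.9055] w [ 0.0072  0.0016 -0.0045] n 1
0.007 0.002 -0.005 2.3 -4.6 6.9 0
```

View pics/s2c.png

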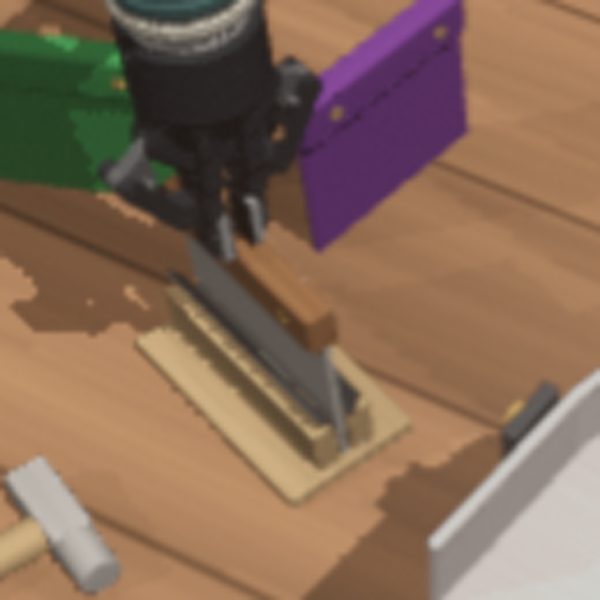

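Request:
{"api": "servo_tool", "payload": {
  "targets": "0 0 0 0 0 0 0; 0 0 0 0 0 0 0; 0 0 0 0 0 0 0"
}}

```text
time: 2.67
tool_pos: [0.4686, -0.2951, 0.1111]
tcp_rot: [2.567, 1.799, 0.005]
wrist_force: [0.1, 0.3, 0.2]
width: -0.003
```

```bash
python3 - <<'E'
from h import *
plan([.465,-.2915,.104],down(70.3),0)
print(bot.read_state()['wrist_force'],bot.read_state()['torque'])
c=grab('top','pics/t2.png');s=cv2.imread('pics/s2.png');t=cv2.imread('pics/t2.png')
cv2.imwrite('pics/s2d.png',np.hstack([cv2.resize(s[170:240,205:265],(514,600),interpolation=2),cv2.resize(t[225:285,360:440],(280,210),interpolation=2)[:, :].repeat(1,0) if 0 else np.zeros((600,10,3),np.uint8)]))
E
```

```text
t 2.67 dp mm [-3.6094  3.6493 -7.095 ] w [ 0.0075  0.0018 -0.0043] n 1
0.007 0.002 -0.004 2.2 -4.7 7.1 0
[0.0846 0.2962 0.1615] [ 0.0116  0.0142 -0.0013]
```

View pics/s2d.png

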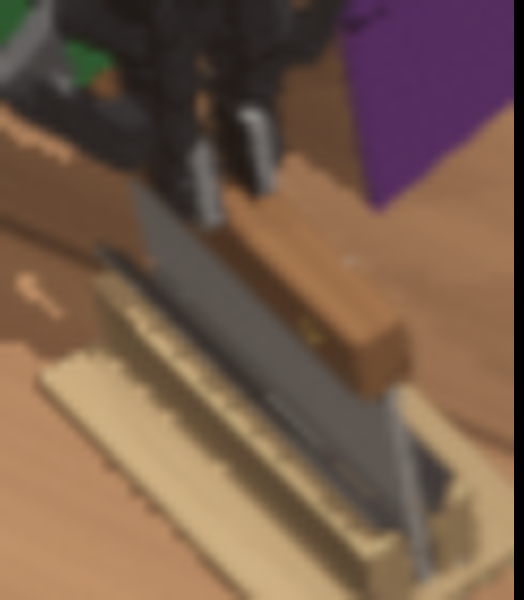

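```bash
python3 - <<'E'
from h import *
grab('scene','pics/s3.png');s=cv2.imread('pics/s3.png');t=cv2.imread('pics/t2.png')
cv2.imwrite('pics/s3c.png',np.hstack([cv2.resize(s[140:260,190:280],(450,600),interpolation=2),cv2.resize(t[210:290,370:420],(350,600),interpolation=2)]))
E
```

```text
(no output)
```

View pics/s3c.png

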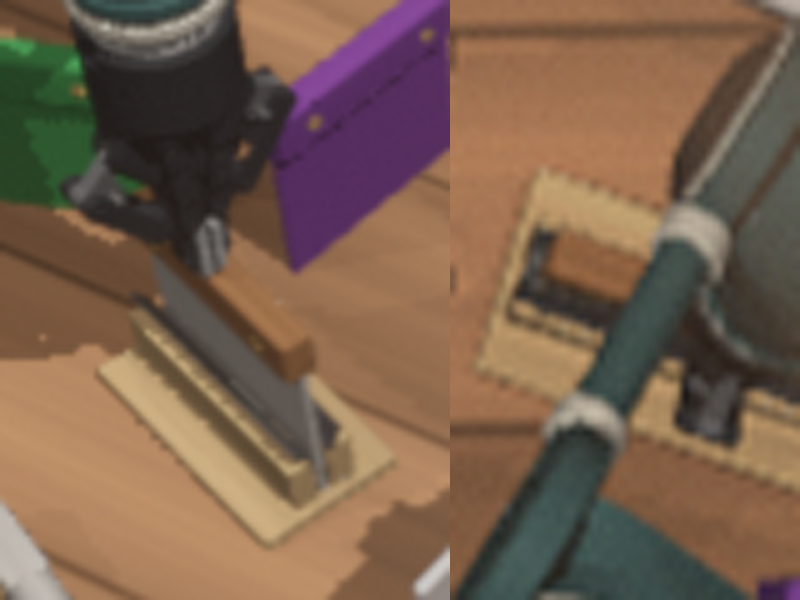

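```bash
python3 - <<'E'
from h import *
S=Cam('pics/s3.npz');s=bot.read_state()
p=s['tool_pos'];print(p,S.px(p),[ (z,(S.px([p[0],p[1],z])-[190,140])*5) for z in (.111,.125,.138)])
print(s['q'])
E
```

```text
[ 0.4686 -0.2951  0.111 ] [231.8819 198.8016] [(0.111, array([209.4217, 294.0632])), (0.125, array([205.5543, 276.4864])), (0.138, array([201.898 , 259.8768]))]
[-0.6072  0.1063  1.9651  0.0003  1.0626 -0.2592]
```

```bash
python3 - <<'E'
from h import *
S=Cam('pics/scene0.npz');T=Cam('pics/top0.npz')
b=S.on((195+355/6-.4,165+437/6-.4),.010);print('blade near bottom',b)
for z in(.01,.057,.106,.138): print(z,(S.px([b[0],b[1],z])-[195,165])*6+2.4)
# rack frame
c=np.array([.4645,-.2965]);a=np.radians(70.3);ry=np.array([np.cos(a),np.sin(a)]);rx=np.array([ry[1],-ry[0]])
print('in rack',(b[:2]-c)@rx,(b[:2]-c)@ry)
for z in (.128,.138):
  for y in(-.07,.07):
    for x in(-.01,.01):
      P=np.r_[c+rx*x+ry*y,z];print(z,y,x,'c1',(S.px(P)-[195,165])*6+2.4,'c2',(T.px(P)-[365,225])*10+4.5)
E
```

```text
blade near bottom [ 0.4899 -0.2266  0.01  ]
0.01 [355. 437.]
0.057 [343.7033 374.5225]
0.106 [331.1719 305.3162]
0.138 [322.5356 257.6813]
in rack 0.00032011427229109715 0.0743713482428751
0.128 -0.07 -0.01 c1 [145.1947  70.9276] c2 [648.9429 375.0388]
0.128 -0.07 0.01 c1 [107.7099  93.3819] c2 [670.1952 310.2127]
0.128 0.07 -0.01 c1 [338.5246 254.0397] c2 [192.9162 219.7973]
0.128 0.07 0.01 c1 [300.4789 278.7426] c2 [214.509  155.2692]
0.138 -0.07 -0.01 c1 [141.4332  55.2954] c2 [655.4771 373.4979]
0.138 -0.07 0.01 c1 [103.6869  77.7988] c2 [676.8494 308.2909]
0.138 0.07 -0.01 c1 [335.8853 238.8841] c2 [196.7473 217.3462]
0.138 0.07 0.01 c1 [297.5702 263.6558] c2 [218.464  152.4408]
```

```bash
python3 - <<'E'
from h import *
S=Cam('pics/scene0.npz')
for f,p,rv in [('s1',[.4677,-.2791,.1975],[-2.545,-1.833,-.001]),('scene0',[.2462,-.6277,.2009],[-3.085,-.583,0])]:
  M=R.from_rotvec(rv).as_matrix()
  for y in(-.05,.05):
    for b in (-.013,0): print(f,y,b,S.px(np.array(p)+M@[0,y,b]))
im=cv2.imread('pics/s1.png');cv2.imwrite('pics/s1d.png',cv2.resize(im[135:210,190:270],(800,750)[:2] if 0 else (640,600),interpolation=2))
im=cv2.imread('pics/s3.png');cv2.imwrite('pics/s3d.png',cv2.resize(im[165:225,205:269],(640,600),interpolation=2))
E
```

```text
s1 -0.05 -0.013 [247.8643 164.1957]
s1 -0.05 0 [248.4989 167.8802]
s1 0.05 -0.013 [215.0048 185.0144]
s1 0.05 0 [215.9554 188.6328]
scene0 -0.05 -0.013 [190.3688  81.0328]
scene0 -0.05 0 [191.3617  84.9077]
scene0 0.05 -0.013 [155.9457  78.168 ]
scene0 0.05 0 [157.2034  82.0532]
```

View pics/s1d.png

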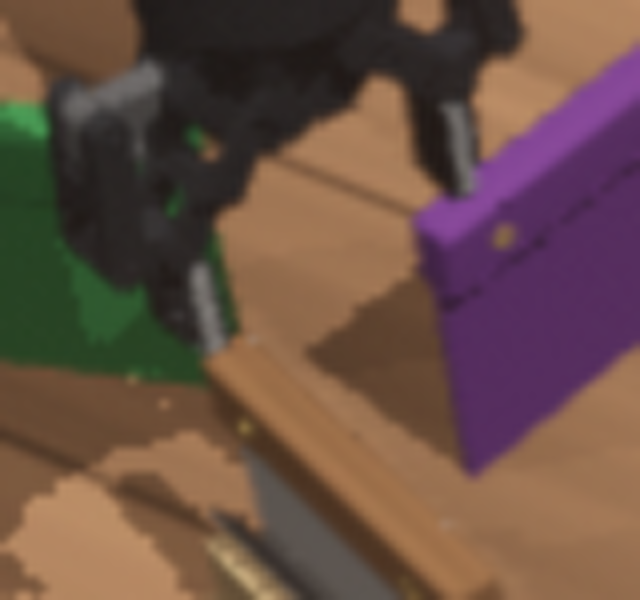

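View pics/s3d.png

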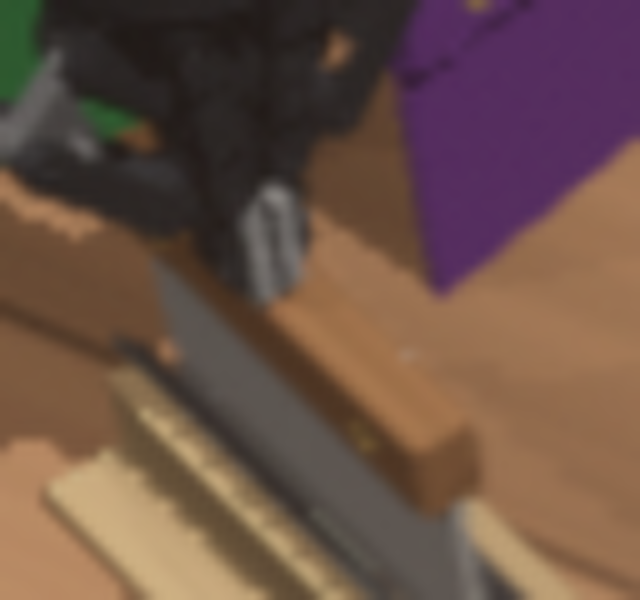

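The image contradicts the pose reading. The shut fingertips (s3d (265,300)) sit on top of the handle, though the TCP reads z = 0.111 and the handle top is nominally at 0.138. The fingers therefore end about 25 mm short of the reported TCP, and the grasp slid off. I'll open and go down about 35 mm more.

Request:
{"api": "servo_tool", "payload": {
  "targets": "0 0 0 0 0 -10 85; 0 0 0 0 0 0 85; 0 0 0 0 0 0 85; 0 0 0 0 0 0 85; 0 0 0 0 0 0 85; 0 0 0 0 0 0 85",
  "newtons": 100
}}

```text
time: 3.27
tool_pos: [0.4686, -0.2953, 0.1224]
tcp_rot: [2.567, 1.799, 0.005]
wrist_force: [-0.2, 0.0, 0.4]
width: 0.845
```

```bash
python3 - <<'E'
from h import *
plan([.4645,-.2917,.076],down(70.3),85,N=4)
grab('scene','pics/s4.png');im=cv2.imread('pics/s4.png');cv2.imwrite('pics/s4d.png',cv2.resize(im[135:235,195:275],(640,800)[:2] if 0 else (480,600),interpolation=2))
E
```

```text
t 3.27 dp mm [ -4.097    3.5761 -46.3564] w [ 0.0077  0.0018 -0.0045] n 4
0.002 0.000 -0.001 0.5 -1.4 11.6 85; 0.002 0.000 -0.001 0.5 -1.3 11.6 85; 0.002 0.000 -0.001 0.5 -1.3 11.6 85; 0.002 0.000 -0.001 0.5 -1.3 11.6 85
```

View pics/s4d.png

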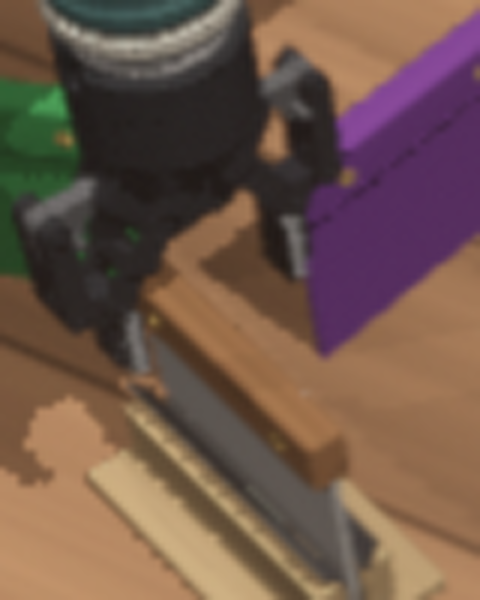

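Request:
{"api": "servo_tool", "payload": {
  "targets": "0.002 0 -0.001 0.5 -1.4 11.6 85; 0.002 0 -0.001 0.5 -1.3 11.6 85; 0.002 0 -0.001 0.5 -1.3 10 85; 0.002 0 -0.001 0.5 -1.3 8 85; 0 0 0 0 0 0 85"
}}

```text
time: 3.73
tool_pos: [0.4631, -0.2908, 0.0758]
tcp_rot: [-2.568, -1.808, 0.004]
wrist_force: [-0.6, 0.3, -1.1]
width: 0.998
```

```bash
python3 - <<'E'
from h import *
plan([.4645,-.2917,.076],down(70.3),85)
E
```

```text
t 3.73 dp mm [ 1.3649 -0.9446  0.18  ] w [-0.0027  0.0014 -0.    ] n 1
-0.003 0.001 -0.000 -0.4 1.6 -0.2 85
```

Request:
{"api": "servo_tool", "payload": {
  "targets": "0 0 0 0 1 0 40; 0 0 0 0 0 0 0; 0 0 0 0 0 0 0; 0 0 0 0 0 0 0; 0 0 0 0 0 0 0; 0 0 0 0 0 0 0; 0 0 0 0 0 0 0",
  "newtons": 100
}}

```text
time: 4.32
tool_pos: [0.464, -0.2909, 0.0748]
tcp_rot: [-2.566, -1.807, 0.005]
wrist_force: [0.5, 0.0, -2.5]
width: 0.219
```

```bash
python3 - <<'E'
from h import *
s=bot.read_state();print(s['tool_pos'],s['tcp_rot'],s['wrist_force'],s['width'])
grab('scene','pics/s5.png');grab('top','pics/t5.png');im=cv2.imread('pics/s5.png');cv2.imwrite('pics/s5d.png',cv2.resize(im[135:235,195:275],(480,600),interpolation=2))
E
```

```text
[ 0.464  -0.2909  0.0748] [-2.5664 -1.807   0.0049] [ 0.473   0.0047 -2.5305] 0.21854818486072003
```

View pics/s5d.png

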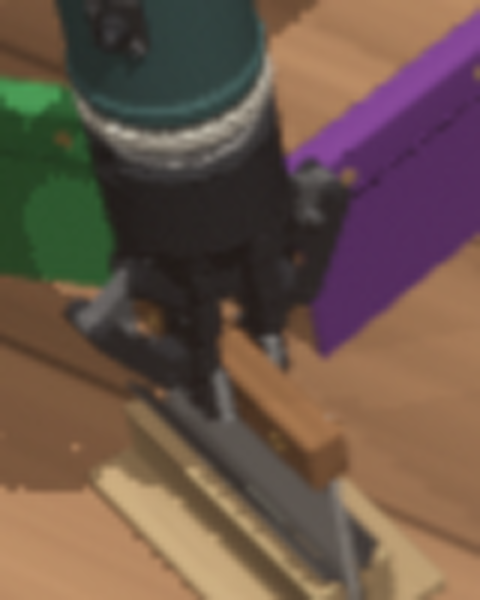

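Gripped: opening reads 0.219, about 19 mm. Lifting straight up.

Request:
{"api": "servo_tool", "payload": {
  "targets": "0 0 0 0 0 -12 0; 0 0 0 0 0 -20 0; 0 0 0 0 0 -25 0; 0 0 0 0 0 -25 0; 0 0 0 0 0 -25 0; 0 0 0 0 0 -25 0; 0 0 0 0 0 -12 0; 0 0 0 0 0 0 0"
}}

```text
time: 5.08
tool_pos: [0.4632, -0.2895, 0.2264]
tcp_rot: [-2.565, -1.804, 0.004]
wrist_force: [-0.2, -0.7, -3.1]
width: 0.221
```

```bash
python3 - <<'E'
from h import *
s=bot.read_state();print(s['time'],s['tool_pos'],s['tcp_rot'],s['wrist_force'],s['width'])
grab('scene','pics/s6.png');im=cv2.imread('pics/s6.png');cv2.imwrite('pics/s6d.png',cv2.resize(im[120:245,190:290],(480,600),interpolation=2))
E
```

```text
5.0833 [ 0.4632 -0.2895  0.2264] [-2.5651 -1.8039  0.0044] [-0.2355 -0.6911 -3.0572] 0.22066944860776314
```

View pics/s6d.png

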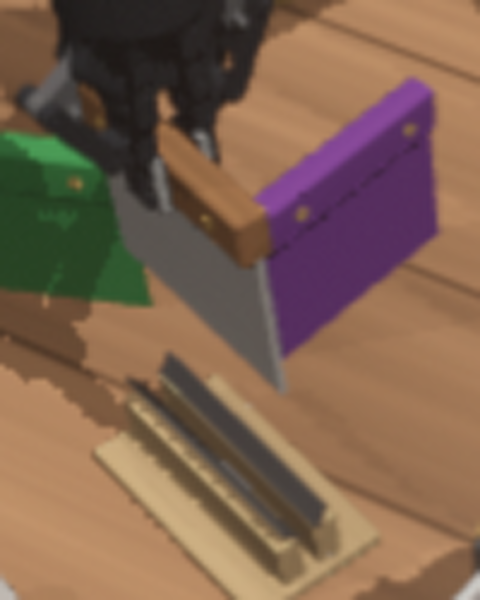

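```bash
python3 - <<'E'
from h import *
S=Cam('pics/scene0.npz');s=bot.read_state()
M=R.from_rotvec(s['tcp_rot']).as_matrix();p=s['tool_pos'];print(M)
f=lambda q:(np.array(S.px(q))-[190,120]+.4)*4.8
for h in (.055,.065,.075):
  for x in(-.07,.07): print(h,x,f(p+M@[x,0,h]))
im=cv2.imread('pics/s6.png');cv2.imwrite('pics/s6e.png',cv2.resize(im[185:255,200:275],(642,600),interpolation=2))
im=cv2.imread('pics/s6.png');cv2.imwrite('pics/s6f.png',cv2.resize(im[135:210,205:255],(400,600),interpolation=2))
grab('top','pics/t6.png');im=cv2.imread('pics/t6.png');cv2.imwrite('pics/t6e.png',cv2.resize(im[220:290,365:445],(685,600),interpolation=2))
E
```

```text
[[ 0.3382  0.9411 -0.0059]
 [ 0.9411 -0.3381  0.0033]
 [ 0.0011 -0.0066 -1.    ]]
0.055 -0.07 [124.9724 230.1881]
0.055 0.07 [283.7702 379.4195]
0.065 -0.07 [128.2515 243.1526]
0.065 0.07 [286.1149 391.9949]
0.075 -0.07 [131.487  255.9488]
0.075 0.07 [288.4271 404.4005]
```

View pics/s6e.png

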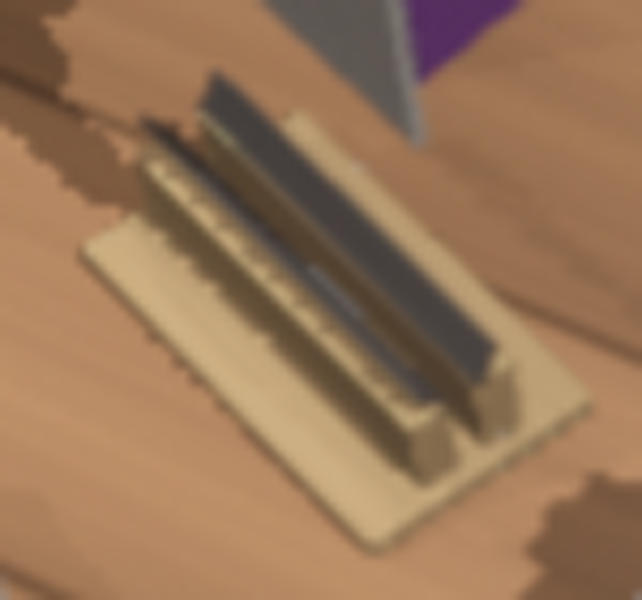

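View pics/s6f.png

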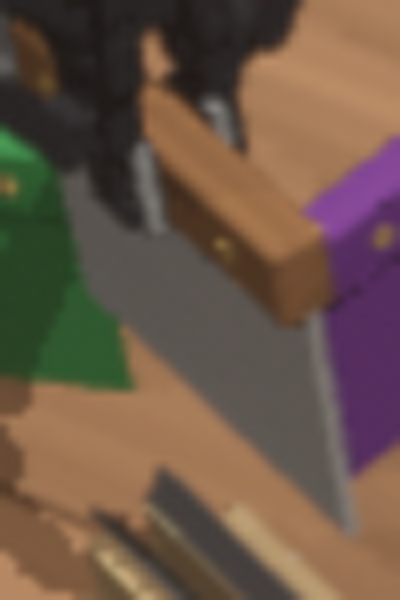

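View pics/t6e.png

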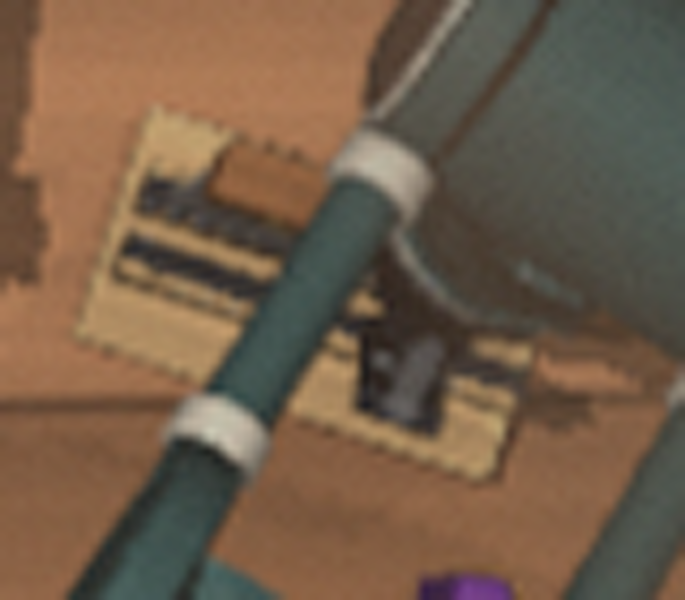

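```bash
cat >> h.py <<'E'
M0=np.array([.636,.033,.157]); YAW=np.radians(-5.07)
ALPHA=np.radians(26); CX,CY=-.042,.0271; H=.065
def bowlT(th):
    ph=th-.105
    Rz=R.from_euler('z',YAW); R0=(Rz*R.from_euler('y',-.105)); Rb=(Rz*R.from_euler('y',ph))
    hin=M0+R0.apply([-.110,0,.015]); m=hin-Rb.apply([-.110,0,.015])
    return m,Rb
def sc2tool(o,Rs): # scraper pose -> tool
    Rs=Rs.as_matrix(); Rt=np.stack([Rs[:,1],Rs[:,0],-Rs[:,2]],1); return o-Rt@[0,0,H],Rt
def toolpose(th,lift=0.):
    m,Rb=bowlT(th); o=m+Rb.apply([CX,CY,lift]); return sc2tool(o,Rb*R.from_euler('z',ALPHA))
E
python3 - <<'E'
from h import *
for th in(0,.25,.5): print(toolpose(th)[0], R.from_matrix(toolpose(th)[1]).as_rotvec(),bowlT(th)[0])
p,Rt=toolpose(0,.09);s=bot.read_state()
plan(np.r_[s['tool_pos'][:2],.29],R.from_rotvec(s['tcp_rot']).as_matrix(),0,N=2)
s2=dict(s);s2['tool_pos']=np.r_[s['tool_pos'][:2],.29]; plan(p,Rt,0,s=s2)
E
```

```text
[0.59   0.0643 0.2172] [1.7286 2.5118 0.0788] [0.636 0.033 0.157]
[0.6021 0.0632 0.2   ] [-1.7084 -2.4824  0.1077] [0.6317 0.0334 0.1297]
[0.6095 0.0626 0.1804] [-1.5787 -2.294   0.2741] [0.6209 0.0343 0.1042]
t 5.18 dp mm [ 0.      0.     66.5391] w [-0. -0. -0.] n 2
-0.000 -0.000 -0.000 0.1 -0.3 -33.3 0; -0.000 -0.000 -0.000 0.1 -0.3 -33.3 0
t 5.18 dp mm [118.4136 353.9292  16.7444] w [-0.1152 -0.0157 -0.7097] n 11
-0.010 -0.001 -0.065 33.9 -0.8 -1.5 0; -0.010 -0.001 -0.065 33.9 1.4 -1.5 0; -0.010 -0.001 -0.065 33.7 3.6 -1.5 0; -0.010 -0.001 -0.065 33.4 5.8 -1.5 0; -0.010 -0.001 -0.065 33.0 8.0 -1.5 0; -0.010 -0.001 -0.065 32.4 10.1 -1.4 0; -0.010 -0.001 -0.065 31.7 12.2 -1.4 0; -0.010 -0.001 -0.065 30.8 14.2 -1.3 0
-0.010 -0.001 -0.065 29.8 16.2 -1.2 0; -0.010 -0.001 -0.065 28.7 18.1 -1.0 0; -0.010 -0.001 -0.065 27.5 19.9 -0.9 0
```

Request:
{"api": "servo_tool", "payload": {
  "targets": "0 0 0 0 0 -33 0; 0 0 0 0 0 -33 0; -0.01 -0.001 -0.065 33.9 -0.8 -1.5 0; -0.01 -0.001 -0.065 33.9 1.4 -1.5 0; -0.01 -0.001 -0.065 33.7 3.6 -1.5 0; -0.01 -0.001 -0.065 33.4 5.8 -1.5 0; -0.01 -0.001 -0.065 33 8 -1.5 0; -0.01 -0.001 -0.065 32.4 10.1 -1.4 0"
}}

```text
time: 5.85
tool_pos: [0.5183, -0.092, 0.2841]
tcp_rot: [2.155, 2.262, 0.026]
wrist_force: [0.4, -0.6, -3.2]
width: 0.219
```

```bash
python3 - <<'E'
from h import *
plan(*toolpose(0,.08),0,vmax=30)
E
```

```text
t 5.85 dp mm [ 63.3634 157.0196  12.6881] w [-0.0772 -0.0259 -0.3168] n 6
-0.013 -0.004 -0.053 25.6 11.9 -1.9 0; -0.013 -0.004 -0.053 25.0 13.2 -1.8 0; -0.013 -0.004 -0.053 24.2 14.5 -1.7 0; -0.013 -0.004 -0.053 23.4 15.8 -1.6 0; -0.013 -0.004 -0.053 22.5 17.1 -1.5 0; -0.013 -0.004 -0.053 21.6 18.2 -1.4 0
```

Request:
{"api": "servo_tool", "payload": {
  "targets": "-0.013 -0.004 -0.053 25.6 11.9 -2 0; -0.013 -0.004 -0.053 25 13.2 -2 0; -0.013 -0.004 -0.053 24.2 14.5 -2 0; -0.013 -0.004 -0.053 22 15 -2 0; -0.013 -0.004 -0.053 18 13 -2 0; 0 0 0 0 0 0 0; 0 0 0 0 0 0 0"
}}

```text
time: 6.43
tool_pos: [0.5597, 0.0468, 0.2787]
tcp_rot: [1.784, 2.518, 0.056]
wrist_force: [-0.2, -1.4, -2.3]
width: 0.215
```

```bash
python3 - <<'E'
from h import *
plan(*toolpose(0,.08),0,vmax=30)
grab('scene','pics/s7.png');grab('top','pics/t7.png')
im=cv2.imread('pics/s7.png');t=cv2.imread('pics/t7.png')
cv2.imwrite('pics/s7d.png',np.hstack([cv2.resize(im[150:320,255:425],(500,500),interpolation=2),cv2.resize(t[180:280,240:300+40],(300,300),interpolation=2).repeat(1,0) if 0 else cv2.copyMakeBorder(cv2.resize(t[180:280,240:340],(300,300),interpolation=2),0,200,0,0,0)]))
E
```

```text
t 6.43 dp mm [21.9579 18.1999 18.1231] w [-0.0335 -0.0196 -0.0277] n 2
-0.017 -0.010 -0.014 4.7 13.9 -8.3 0; -0.017 -0.010 -0.014 4.5 14.1 -8.1 0
```

View pics/s7d.png

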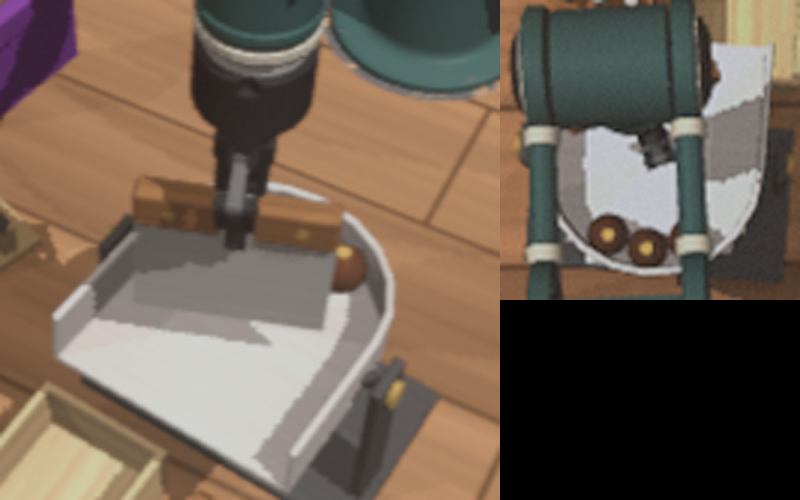

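Request:
{"api": "servo_tool", "payload": {
  "targets": "-0.017 -0.01 -0.014 4.7 13.9 -8.3 0; -0.017 -0.01 -0.014 4.5 13 -8 0; 0 0 0 0 0 0 0; 0 0 0 0 0 0 0"
}}

```text
time: 6.87
tool_pos: [0.5814, 0.0614, 0.2962]
tcp_rot: [1.734, 2.506, 0.076]
wrist_force: [0.3, -0.6, -3.9]
width: 0.217
```

```bash
python3 - <<'E'
from h import *
plan(*toolpose(0,.08),0,vmax=30)
plan(*toolpose(0,.01),0,vmax=20)
E
```

```text
t 6.87 dp mm [0.2287 3.6245 0.581 ] w [-0.0005  0.0025 -0.0051] n 1
-0.000 0.003 -0.005 3.3 1.5 -0.6 0
t 6.87 dp mm [  7.5365   2.9762 -69.0335] w [-0.0005  0.0025 -0.0051] n 4
-0.000 0.001 -0.001 0.9 0.4 17.4 0; -0.000 0.001 -0.001 0.9 0.4 17.4 0; -0.000 0.001 -0.001 0.8 0.4 17.4 0; -0.000 0.001 -0.001 0.8 0.4 17.4 0
```

Request:
{"api": "servo_tool", "payload": {
  "targets": "0 0.001 -0.001 0.9 0.4 17 0; 0 0.001 -0.001 0.9 0.4 17 0; 0 0.001 -0.001 0.8 0.4 16 0; 0 0.001 -0.001 0.8 0.4 10 0; 0 0 0 0 0 0 0; 0 0 0 0 0 0 0"
}}

```text
time: 7.37
tool_pos: [0.5906, 0.0624, 0.2387]
tcp_rot: [1.731, 2.505, 0.084]
wrist_force: [-0.1, -1.0, -1.7]
width: 0.221
```

```bash
python3 - <<'E'
from h import *
plan(*toolpose(0,.0),0,vmax=30)
print(bot.read_state()['wrist_force'])
grab('scene','pics/s8.png');grab('top','pics/t8.png')
im=cv2.imread('pics/s8.png');t=cv2.imread('pics/t8.png')
cv2.imwrite('pics/s8d.png',cv2.resize(im[200:320,265:405],(700,600),interpolation=2))
cv2.imwrite('pics/t8d.png',cv2.resize(t[180:280,240:350],(660,600),interpolation=2))
S=Cam('pics/s8.npz');s=bot.read_state();M=R.from_rotvec(s['tcp_rot']).as_matrix()
for x in(-.07,.07): print((S.px(s['tool_pos']+M@[x,0,H])-[265,200])*5+2)
for P in ([0,-.1,0],[0,.1,0],[-.1,-.1,0],[-.1,.1,0],[0,-.1,.045],[0,.1,.045]):
  m,Rb=bowlT(0);print(P,(S.px(m+Rb.apply(P))-[265,200])*5+2)
E
```

```text
t 7.37 dp mm [ -0.5643   1.9354 -21.4648] w [ 0.0052  0.0016 -0.004 ] n 1
0.005 0.002 -0.004 3.0 -2.0 21.3 0
[-0.0678 -1.0455 -1.7446]
[172.4632 379.7374]
[493.1283 425.9633]
[0, -0.1, 0] [ 46.3827 354.4178]
[0, 0.1, 0] [429.2267 578.0938]
[-0.1, -0.1, 0] [173.7007 216.2242]
[-0.1, 0.1, 0] [544.3392 419.8276]
[0, -0.1, 0.045] [ 45.4323 292.0373]
[0, 0.1, 0.045] [441.2216 519.127 ]
```

View pics/s8d.png

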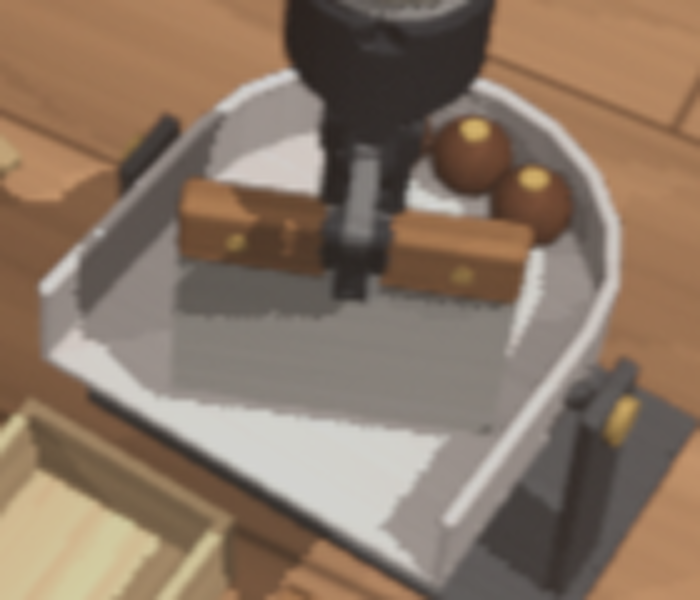

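View pics/t8d.png

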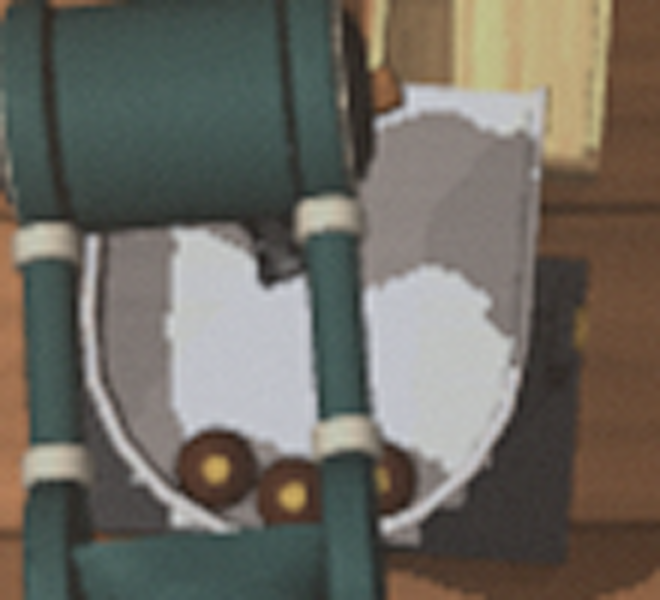

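Request:
{"api": "servo_tool", "payload": {
  "targets": "0.002 0.001 -0.002 2 -0.5 5 0; 0 0 0 0 0 5 0; 0 0 0 0 0 0 0"
}}

```text
time: 7.72
tool_pos: [0.5924, 0.0642, 0.2317]
tcp_rot: [1.727, 2.504, 0.088]
wrist_force: [0.3, -0.5, -1.9]
width: 0.218
```

```bash
python3 - <<'E'
from h import *
plan(*toolpose(0,.0),0,vmax=30)
print(bot.read_state()['wrist_force'])
E
```

```text
t 7.72 dp mm [ -2.3949   0.1133 -14.4303] w [ 0.0087  0.0023 -0.0021] n 1
0.009 0.002 -0.002 1.6 -3.7 14.1 0
[ 0.2833 -0.5168 -1.8899]
```

Request:
{"api": "servo_tool", "payload": {
  "targets": "0.006 0.002 -0.002 1 -2 4 0; 0 0 0 0 0 4 0; 0 0 0 0 0 0 0; 0 0 0 0 0 0 0"
}}

```text
time: 8.05
tool_pos: [0.5914, 0.0645, 0.2234]
tcp_rot: [1.727, 2.51, 0.083]
wrist_force: [-0.2, 0.2, -3.0]
width: 0.22
```

```bash
python3 - <<'E'
from h import *
plan(*toolpose(0,.0),0,vmax=30)
s=bot.read_state();print(s['wrist_force'],s['torque'])
E
```

```text
t 8.05 dp mm [-1.3618 -0.2469 -6.1833] w [0.0035 0.0004 0.0003] n 1
0.004 0.000 0.000 0.5 -2.0 6.0 0
[-0.2357  0.2051 -3.0102] [-0.0131  0.1113 -0.0403]
```

Request:
{"api": "servo_tool", "payload": {
  "targets": "0.003 0 0 0.5 -2 4 0; 0 0 0 0 0 2 0; 0 0 0 0 0 0 0; 0 0 0 0 0 0 0"
}}

```text
time: 8.38
tool_pos: [0.5897, 0.0643, 0.2165]
tcp_rot: [1.728, 2.512, 0.078]
wrist_force: [-0.7, 0.1, -2.5]
width: 0.221
```

```bash
python3 - <<'E'
from h import *
plan(*toolpose(0,.0),0,vmax=30)
s=bot.read_state();print(s['wrist_force'],s['torque'])
grab('scene','pics/s9.png')
im=cv2.imread('pics/s9.png')
cv2.imwrite('pics/s9d.png',cv2.resize(im[200:320,265:405],(700,600),interpolation=2))
E
```

```text
t 8.38 dp mm [0.2587 0.0311 0.7546] w [-0.      0.0004  0.0005] n 1
-0.000 0.000 0.000 -0.1 0.3 -0.7 0
[-0.7258  0.1475 -2.4911] [ 0.0467  0.1316 -0.0576]
```

View pics/s9d.png

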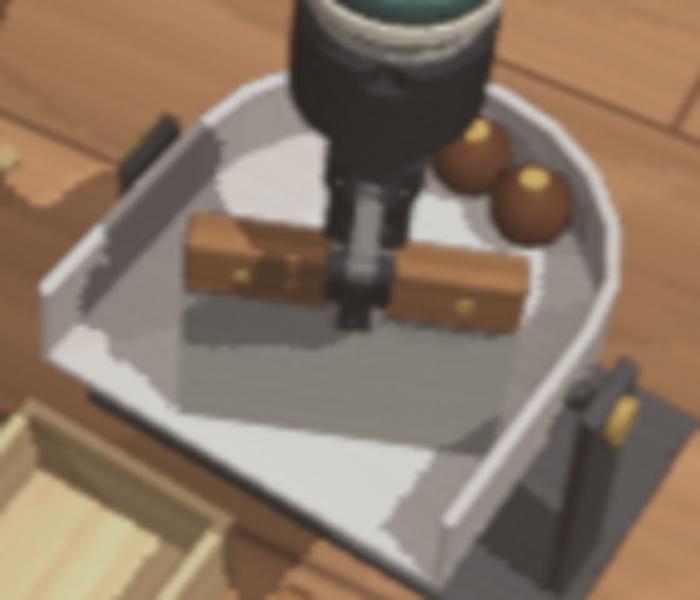

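```bash
python3 - <<'E'
from h import *
S=Cam('pics/s9.npz');m,Rb=bowlT(0)
def onfloor(u,h=0):
    uv=(265+(u[0])/5-.4,200+u[1]/5-.4); d=Rb.inv().apply(S.ray(uv)); e=Rb.inv().apply(S.e-m); return (e+d*(h-e[2])/d[2])*1000
for u in [(182,412),(495,455),(45,358),(440,585),(175,215)]: print(u,onfloor(u))
s=bot.read_state();M=R.from_rotvec(s['tcp_rot']).as_matrix()
for x in(-.07,.07):
  P=s['tool_pos']+M@[x,0,H]; print((S.px(P)-[265,200])*5+2, Rb.inv().apply(P-m)*1000)
E
```

```text
(182, 412) [ -9.4959 -32.8386   0.    ]
(495, 455) [-70.7078  91.4958   0.    ]
(45, 358) [  1.9608 -99.3078   0.    ]
(440, 585) [  0.2515 105.4237   0.    ]
(175, 215) [-100.9799  -99.9348    0.    ]
[178.8581 406.3741] [-11.5409 -35.9123  -0.5837]
[494.1967 450.5943] [-72.9729  89.8896  -0.6487]
```

```bash
cat > tip.py <<'E'
from h import *
import sys,h
h.CY=.0255
th=float(sys.argv[1]);lift=float(sys.argv[2]);N=int(sys.argv[3])
s=bot.read_state();m,_=bowlT(0)
# estimate present tip from tool orientation
M=R.from_rotvec(s['tcp_rot']).as_matrix()
best=min(np.linspace(-.05,.6,651),key=lambda t:np.linalg.norm(R.from_matrix(toolpose(t)[1].T@M).as_rotvec()))
mm,Rb=bowlT(best);print('tool tip angle',best,'scraper in bowl mm',Rb.inv().apply(s['tool_pos']+M@[0,0,H]-mm)*1000,'F',s['wrist_force'])
plan(*toolpose(th,lift),0,N=N)
E
python3 tip.py .15 -.002 4
```

```text
tool tip angle 0.0 scraper in bowl mm [-42.2569  26.9887  -0.6162] F [-0.4228  0.2366 -3.3742]
t 8.43 dp mm [  7.7496  -2.2068 -11.3175] w [0.1349 0.0663 0.0004] n 4
0.034 0.017 0.000 -1.1 1.3 3.0 0; 0.034 0.017 0.000 -1.1 1.4 3.0 0; 0.034 0.017 0.000 -1.2 1.5 2.9 0; 0.034 0.017 0.000 -1.2 1.6 2.8 0
```

Request:
{"api": "servo_tool", "payload": {
  "targets": "0 0 0 0 0 3 0; 0.034 0.017 0 -1.1 1.3 3.4 0; 0.034 0.017 0 -1.1 1.4 3.4 0; 0.034 0.017 0 -1.2 1.5 3 0; 0.034 0.017 0 -1.2 1.6 3 0"
}}

```text
time: 8.85
tool_pos: [0.5987, 0.0632, 0.2089]
tcp_rot: [-1.757, -2.556, 0.028]
wrist_force: [-2.1, -0.1, 0.8]
width: 0.218
```

```bash
python3 tip.py .3 -.003 5; python3 - <<'E'
from h import *
grab('scene','pics/s10.png')
im=cv2.imread('pics/s10.png')
cv2.imwrite('pics/s10d.png',cv2.resize(im[200:320,265:405],(700,600),interpolation=2))
E
```

```text
tool tip angle 0.14800000000000002 scraper in bowl mm [-41.0646  27.0186   1.5709] F [-2.1276 -0.0779  0.8101]
t 8.85 dp mm [  4.5802  -1.676  -15.6255] w [0.138  0.0631 0.0015] n 5
0.028 0.013 0.000 -0.7 0.9 3.1 0; 0.028 0.013 0.000 -0.7 0.9 3.0 0; 0.028 0.013 0.000 -0.8 1.0 3.0 0; 0.028 0.013 0.000 -0.8 1.1 3.0 0; 0.028 0.013 0.000 -0.9 1.2 2.9 0
```

View pics/s10d.png

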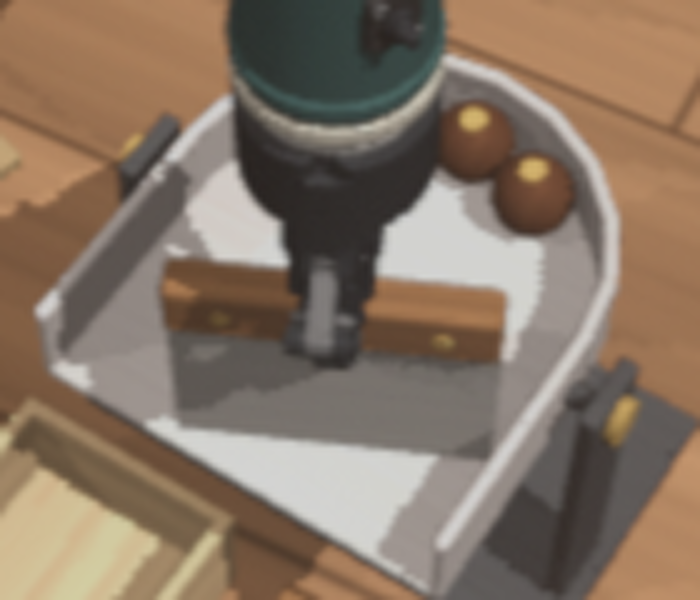

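Request:
{"api": "servo_tool", "payload": {
  "targets": "0.028 0.013 0 -0.7 0.9 4 0; 0.028 0.013 0 -0.7 0.9 4 0; 0.028 0.013 0 -0.8 1 3.5 0; 0.028 0.013 0 -0.8 1.1 3.5 0; 0.028 0.013 0 -0.9 1.2 3.5 0"
}}

```text
time: 9.32
tool_pos: [0.6076, 0.0621, 0.1947]
tcp_rot: [-1.683, -2.447, 0.138]
wrist_force: [-1.0, 0.3, 2.7]
width: 0.22
```

```bash
python3 tip.py .5 -.004 6
```

```text
tool tip angle 0.29700000000000004 scraper in bowl mm [-37.917   26.6303  -1.003 ] F [-1.0403  0.2545  2.6872]
t 9.32 dp mm [  0.2593  -1.0039 -18.0487] w [0.1833 0.0869 0.0014] n 6
0.031 0.014 0.000 -0.4 0.5 2.9 0; 0.031 0.014 0.000 -0.5 0.6 2.9 0; 0.031 0.014 0.000 -0.5 0.7 2.9 0; 0.031 0.014 0.000 -0.6 0.8 2.9 0; 0.031 0.014 0.000 -0.6 0.8 2.8 0; 0.031 0.014 0.000 -0.6 0.9 2.8 0
```

Request:
{"api": "servo_tool", "payload": {
  "targets": "0.031 0.014 0 -0.4 0.3 3.2 0; 0.031 0.014 0 -0.5 0.4 3.2 0; 0.031 0.014 0 -0.5 0.5 3.2 0; 0.031 0.014 0 -0.6 0.6 3 0; 0.031 0.014 0 -0.6 0.6 3 0; 0.031 0.014 0 -0.6 0.6 3 0"
}}

```text
time: 9.82
tool_pos: [0.6147, 0.0619, 0.1808]
tcp_rot: [-1.584, -2.308, 0.266]
wrist_force: [0.4, 0.3, 0.6]
width: 0.222
```

```bash
python3 tip.py .5 -.004 2; python3 - <<'E'
from h import *
grab('scene','pics/s11.png')
im=cv2.imread('pics/s11.png')
cv2.imwrite('pics/s11d.png',cv2.resize(im[200:340,255:405],(643,600),interpolation=2))
E
```

```text
tool tip angle 0.48500000000000004 scraper in bowl mm [-36.5557  26.7895   1.3122] F [0.3724 0.3028 0.6121]
t 9.82 dp mm [-6.862  -0.7784 -4.1215] w [0.0129 0.0079 0.0022] n 2
0.006 0.004 0.001 0.4 -2.4 3.2 0; 0.006 0.004 0.001 0.4 -2.4 3.2 0
```

View pics/s11d.png

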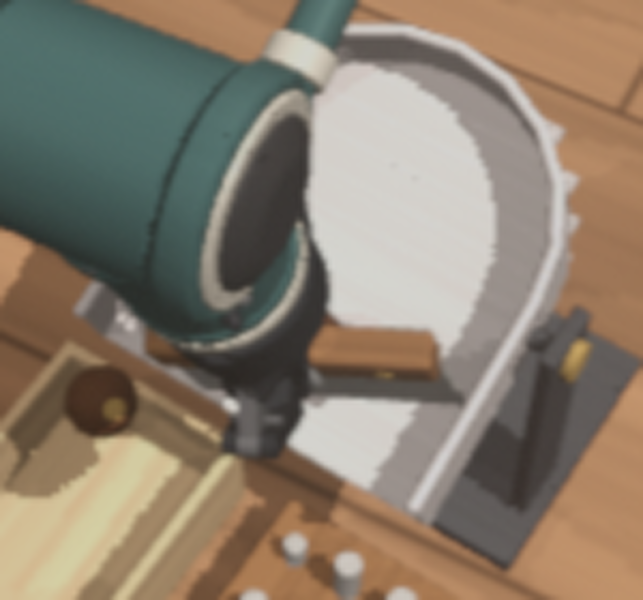

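A ball (s11d (105,400)) is already over the bin. I'll hold the tip and push slightly.

Request:
{"api": "servo_tool", "payload": {
  "targets": "0.006 0.004 0 0.2 -1 3 0; 0.006 0.003 0 0 0 2 0; 0 0 0 0 0 0 0; 0 0 0 0 0 0 0; 0 0 0 0 0 0 0; 0 0 0 0 0 0 0"
}}

```text
time: 10.37
tool_pos: [0.6156, 0.0615, 0.1792]
tcp_rot: [-1.583, -2.305, 0.266]
wrist_force: [0.9, 0.5, 1.3]
width: 0.221
```

```bash
python3 tip.py .5 -.004 2; python3 - <<'E'
from h import *
grab('scene','pics/s12.png');grab('top','pics/t12.png')
im=cv2.imread('pics/s12.png');t=cv2.imread('pics/t12.png')
cv2.imwrite('pics/s12d.png',np.hstack([cv2.resize(im[200:380,215:405],(475,450),interpolation=2),cv2.resize(t[130:280,240:350],(325,450),interpolation=2)]))
E
```

```text
tool tip angle 0.48800000000000004 scraper in bowl mm [-35.3096  26.6368   0.3913] F [0.8602 0.4665 1.3403]
t 10.37 dp mm [-7.7014 -0.4456 -2.5428] w [0.0111 0.0052 0.002 ] n 2
0.006 0.003 0.001 0.8 -3.0 2.6 0; 0.006 0.003 0.001 0.8 -3.0 2.6 0
```

View pics/s12d.png

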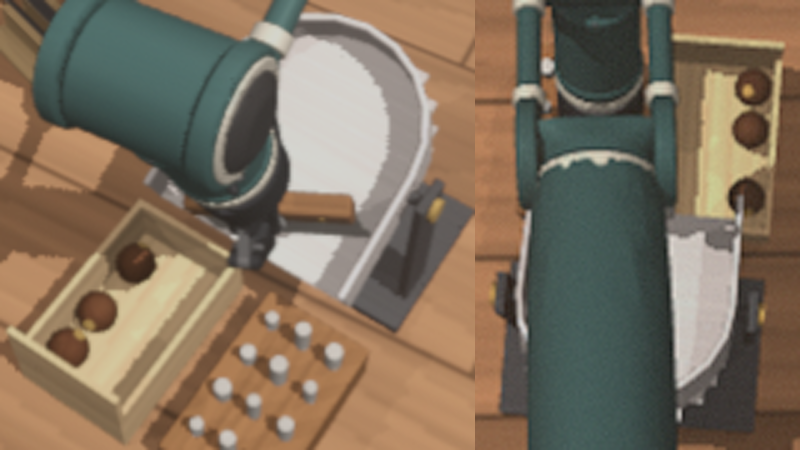

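All three balls are in the bin (left panel (68,345), (97,310), (137,262)). Letting the bowl swing back, blade following.

```bash
python3 - <<'E'
from h import *
s=bot.read_state()
p1,R1=toolpose(.25,.001); plan(p1,R1,0,N=7)
s2=dict(s);s2['tool_pos']=p1;s2['tcp_rot']=R.from_matrix(R1).as_rotvec(); plan(*toolpose(.0,.006),0,N=7,s=s2)
E
```

```text
t 10.47 dp mm [-13.3529   1.6626  21.8154] w [-0.2138 -0.1047  0.0019] n 7
-0.031 -0.015 0.000 1.4 -2.6 -2.2 0; -0.031 -0.015 0.000 1.3 -2.5 -2.3 0; -0.031 -0.015 0.000 1.3 -2.5 -2.4 0; -0.031 -0.015 0.000 1.3 -2.4 -2.5 0; -0.031 -0.015 0.000 1.2 -2.3 -2.6 0; -0.031 -0.015 0.000 1.2 -2.2 -2.6 0; -0.031 -0.015 0.000 1.1 -2.2 -2.7 0
t 10.47 dp mm [-12.8488   1.1399  22.1792] w [-0.2247 -0.1096  0.    ] n 7
-0.032 -0.016 0.000 1.0 -2.1 -2.9 0; -0.032 -0.016 0.000 1.0 -2.0 -2.9 0; -0.032 -0.016 0.000 0.9 -1.9 -3.0 0; -0.032 -0.016 0.000 0.9 -1.8 -3.1 0; -0.032 -0.016 0.000 0.8 -1.7 -3.2 0; -0.032 -0.016 0.000 0.8 -1.6 -3.2 0; -0.032 -0.016 0.000 0.7 -1.5 -3.3 0
```

Request:
{"api": "servo_tool", "payload": {
  "targets": "-0.031 -0.015 0 1.4 -2.6 -2.2 0; -0.031 -0.015 0 1.3 -2.5 -2.3 0; -0.031 -0.015 0 1.3 -2.5 -2.4 0; -0.031 -0.015 0 1.3 -2.4 -2.5 0; -0.031 -0.015 0 1.2 -2.3 -2.6 0; -0.031 -0.015 0 1.2 -2.2 -2.6 0; -0.031 -0.015 0 1.1 -2.2 -2.7 0"
}}

```text
time: 11.05
tool_pos: [0.6076, 0.062, 0.2003]
tcp_rot: [-1.719, -2.5, 0.088]
wrist_force: [0.7, 0.0, -0.3]
width: 0.223
```

Request:
{"api": "servo_tool", "payload": {
  "targets": "-0.032 -0.016 0 1 -2.1 -2.9 0; -0.032 -0.016 0 1 -2 -2.9 0; -0.032 -0.016 0 0.9 -1.9 -3 0; -0.032 -0.016 0 0.9 -1.8 -3.1 0; -0.032 -0.016 0 0.8 -1.7 -3.2 0; -0.032 -0.016 0 0.8 -1.6 -3.2 0; -0.032 -0.016 0 0.7 -1.5 -3.3 0; 0 0 0 0 0 -8 0"
}}

```text
time: 11.72
tool_pos: [0.5879, 0.063, 0.226]
tcp_rot: [1.707, 2.488, 0.102]
wrist_force: [-0.3, -0.4, -3.6]
width: 0.222
```

```bash
python3 tip.py 0 .09 4
```

```text
tool tip angle -0.035 scraper in bowl mm [-41.0525  25.539    6.5707] F [-0.3144 -0.3891 -3.5628]
t 11.72 dp mm [-7.3968  0.5432 80.719 ] w [0.0311 0.0165 0.0026] n 4
0.008 0.004 0.001 -0.5 0.9 -20.2 0; 0.008 0.004 0.001 -0.4 0.7 -20.2 0; 0.008 0.004 0.001 -0.3 0.5 -20.3 0; 0.008 0.004 0.001 -0.2 0.4 -20.3 0
```

Request:
{"api": "servo_tool", "payload": {
  "targets": "0.008 0.004 0 -0.5 0.9 -20 0; 0.008 0.004 0 -0.4 0.7 -20 0; 0.008 0.004 0 -0.3 0.5 -20 0; 0.008 0.004 0 -0.2 0.4 -20 0; 0 0 0 0 0 0 0"
}}

```text
time: 12.13
tool_pos: [0.5744, 0.0633, 0.304]
tcp_rot: [1.733, 2.528, 0.061]
wrist_force: [1.5, -0.2, -2.2]
width: 0.221
```

```bash
python3 - <<'E'
from h import *
RG=R.from_rotvec([-2.5664,-1.807,.0049]).as_matrix()
plan([.464,-.2909,.26],RG,0,vmax=28)
grab('scene','pics/s13.png')
im=cv2.imread('pics/s13.png')
cv2.imwrite('pics/s13d.png',cv2.resize(im[170:380,205:415],(600,600),interpolation=2))
S=Cam('pics/s13.npz');s=bot.read_state();M=R.from_rotvec(s['tcp_rot']).as_matrix()
for x in(-.07,.07): print((S.px(s['tool_pos']+M@[x,0,H])-[205,170])*600/210)
E
```

```text
t 12.13 dp mm [-110.3508 -354.1863  -43.9896] w [0.0916 0.0122 0.7121] n 14
0.007 0.001 0.051 -20.6 -16.7 2.7 0; 0.007 0.001 0.051 -21.5 -15.6 2.8 0; 0.007 0.001 0.051 -22.2 -14.5 2.9 0; 0.007 0.001 0.051 -22.9 -13.3 3.0 0; 0.007 0.001 0.051 -23.6 -12.1 3.0 0; 0.007 0.001 0.051 -24.2 -10.9 3.1 0; 0.007 0.001 0.051 -24.7 -9.6 3.1 0; 0.007 0.001 0.051 -25.2 -8.3 3.2 0
0.007 0.001 0.051 -25.6 -7.0 3.2 0; 0.007 0.001 0.051 -25.9 -5.7 3.2 0; 0.007 0.001 0.051 -26.1 -4.3 3.2 0; 0.007 0.001 0.051 -26.3 -3.0 3.2 0; 0.007 0.001 0.051 -26.4 -1.6 3.2 0; 0.007 0.001 0.051 -26.5 -0.2 3.2 0
[279.7687 239.0503]
[470.7175 263.957 ]
```

View pics/s13d.png

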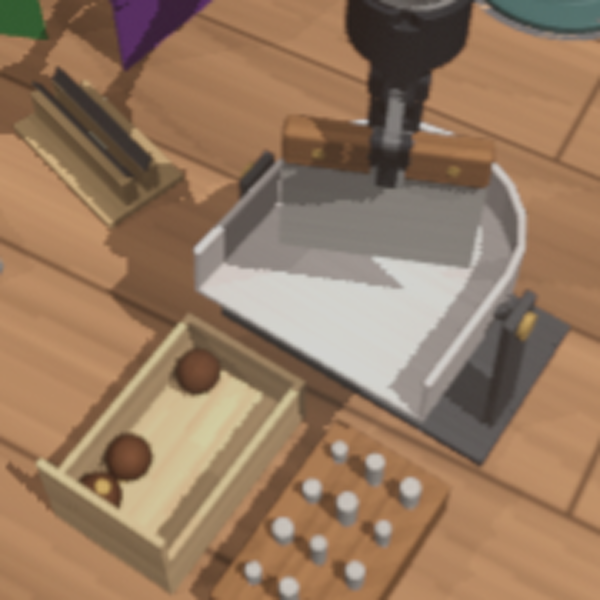

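Bowl is back at rest and the blade's seat in the hand is unchanged (corners within about 1 px of prediction). Back to the rack.

Request:
{"api": "servo_tool", "payload": {
  "targets": "0.007 0.001 0.051 -20.6 -16.7 -1 0; 0.007 0.001 0.051 -21.5 -15.6 -1 0; 0.007 0.001 0.051 -22.2 -14.5 0 0; 0.007 0.001 0.051 -22.9 -13.3 0 0; 0.007 0.001 0.051 -23.6 -12.1 0 0; 0.007 0.001 0.051 -24.2 -10.9 0 0; 0.007 0.001 0.051 -24.7 -9.6 0 0; 0.007 0.001 0.051 -25.2 -8.3 0 0"
}}

```text
time: 12.85
tool_pos: [0.4999, -0.1398, 0.2843]
tcp_rot: [2.272, 2.165, -0.003]
wrist_force: [0.6, -0.3, -2.7]
width: 0.22
```

```bash
python3 - <<'E'
from h import *
RG=R.from_rotvec([-2.5664,-1.807,.0049]).as_matrix()
plan([.464,-.2909,.22],RG,0,vmax=28)
E
```

```text
t 12.85 dp mm [ -35.9393 -151.0827  -64.3195] w [0.0058 0.0033 0.2959] n 7
0.001 0.000 0.042 -21.8 -4.1 9.3 0; 0.001 0.000 0.042 -21.9 -3.2 9.3 0; 0.001 0.000 0.042 -22.0 -2.2 9.3 0; 0.001 0.000 0.042 -22.1 -1.3 9.2 0; 0.001 0.000 0.042 -22.2 -0.3 9.2 0; 0.001 0.000 0.042 -22.2 0.6 9.2 0; 0.001 0.000 0.042 -22.1 1.5 9.2 0
```

Request:
{"api": "servo_tool", "payload": {
  "targets": "0.001 0 0.042 -21.8 -4.1 0 0; 0.001 0 0.042 -21.9 -3.2 2 0; 0.001 0 0.042 -22 -2.2 9 0; 0.001 0 0.042 -22 -1.3 9 0; 0.001 0 0.042 -21 -0.3 9 0; 0.001 0 0.042 -18 0.6 9 0; 0 0 0.02 -8 0 0 0; 0 0 0 0 0 0 0"
}}

```text
time: 13.52
tool_pos: [0.455, -0.2791, 0.2267]
tcp_rot: [-2.547, -1.797, 0.03]
wrist_force: [0.5, -0.2, -2.1]
width: 0.218
```

```bash
python3 - <<'E'
from h import *
RG=R.from_rotvec([-2.5664,-1.807,.0049]).as_matrix()
plan([.464,-.2909,.15],RG,0,vmax=28)
E
```

```text
t 13.52 dp mm [  8.9818 -11.8233 -76.6732] w [-0.0263  0.0008  0.002 ] n 3
-0.009 0.000 0.001 -2.7 4.9 25.4 0; -0.009 0.000 0.001 -2.7 4.7 25.5 0; -0.009 0.000 0.001 -2.7 4.5 25.5 0
```

Request:
{"api": "servo_tool", "payload": {
  "targets": "-0.009 0 0.001 -2.7 5 25 0; -0.009 0 0.001 -2.7 5 25 0; -0.009 0 0.001 -2.7 4.5 18 0; 0 0 0 0 0 0 0; 0 0 0 0 0 0 0; 0 0 0 0 0 0 0"
}}

```text
time: 14.02
tool_pos: [0.4651, -0.2867, 0.1552]
tcp_rot: [-2.56, -1.809, 0.001]
wrist_force: [0.1, -0.7, -1.5]
width: 0.225
```

```bash
python3 - <<'E'
from h import *
RG=R.from_rotvec([-2.5664,-1.807,.0049]).as_matrix()
plan([.464,-.2909,.13],RG,0,vmax=28)
grab('scene','pics/s14.png')
im=cv2.imread('pics/s14.png')
cv2.imwrite('pics/s14d.png',cv2.resize(im[160:260,200:280],(480,600),interpolation=2))
E
```

```text
t 14.02 dp mm [ -1.1276  -4.1596 -25.2166] w [-0.002  -0.0041  0.0034] n 1
-0.002 -0.004 0.003 -4.4 0.5 25.2 0
```

View pics/s14d.png

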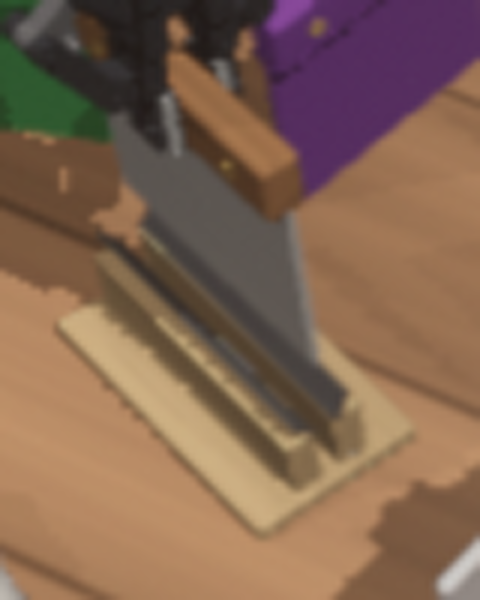

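Request:
{"api": "servo_tool", "payload": {
  "targets": "-0.002 -0.004 0.003 -3.5 0.5 12 0; 0 0 0 -0.5 0 10 0; 0 0 0 0 0 0 0; 0 0 0 0 0 0 0"
}}

```text
time: 14.4
tool_pos: [0.4677, -0.2919, 0.1365]
tcp_rot: [2.562, 1.808, 0.0]
wrist_force: [-0.5, -0.5, -3.2]
width: 0.221
```

```bash
python3 - <<'E'
from h import *
RG=R.from_rotvec([-2.5664,-1.807,.0049]).as_matrix()
plan([.464,-.2909,.105],RG,0,vmax=10);print(bot.read_state()['wrist_force'])
E
```

```text
t 14.4 dp mm [ -3.7046   0.9802 -31.5258] w [0.0091 0.0024 0.0021] n 4
0.002 0.001 0.001 -0.1 -1.0 7.9 0; 0.002 0.001 0.001 -0.1 -1.0 7.9 0; 0.002 0.001 0.001 -0.1 -1.0 7.9 0; 0.002 0.001 0.001 -0.1 -0.9 7.9 0
[-0.5214 -0.4741 -3.1634]
```

Request:
{"api": "servo_tool", "payload": {
  "targets": "0.006 0.002 0.001 0 -3.5 1 0; 0 0 0 0 0 0 0; 0 0 0 0 0 0 0"
}}

```text
time: 14.65
tool_pos: [0.4641, -0.2907, 0.1358]
tcp_rot: [-2.568, -1.809, 0.003]
wrist_force: [0.8, 0.3, -3.3]
width: 0.219
```

```bash
python3 - <<'E'
from h import *
RG=R.from_rotvec([-2.5664,-1.807,.0049]).as_matrix()
plan([.464,-.2909,.105],RG,0,vmax=10);print(bot.read_state()['wrist_force'])
E
```

```text
t 14.65 dp mm [ -0.1359  -0.1549 -30.8198] w [0.0028 0.0002 0.0008] n 4
0.001 0.000 0.000 -0.0 -0.0 7.7 0; 0.001 0.000 0.000 -0.0 -0.0 7.7 0; 0.001 0.000 0.000 -0.0 0.0 7.7 0; 0.001 0.000 0.000 -0.0 0.0 7.7 0
[ 0.7987  0.3355 -3.3359]
```

Request:
{"api": "servo_tool", "payload": {
  "targets": "0.001 0 0 0 0 7 0; 0.001 0 0 0 0 7 0; 0.001 0 0 0 0 7 0; 0 0 0 0 0 7 0; 0 0 0 0 0 0 0; 0 0 0 0 0 0 0"
}}

```text
time: 15.15
tool_pos: [0.4644, -0.2911, 0.1054]
tcp_rot: [-2.567, -1.808, 0.005]
wrist_force: [1.1, -0.7, -2.9]
width: 0.222
```

```bash
python3 - <<'E'
from h import *
RG=R.from_rotvec([-2.5664,-1.807,.0049]).as_matrix()
plan([.464,-.2909,.0755],RG,0,vmax=8);print(bot.read_state()['wrist_force'],bot.read_state()['torque'])
E
```

```text
t 15.15 dp mm [ -0.4395   0.2396 -29.8746] w [0.0007 0.0005 0.0005] n 4
0.000 0.000 0.000 0.0 -0.1 7.5 0; 0.000 0.000 0.000 0.0 -0.1 7.5 0; 0.000 0.000 0.000 0.0 -0.1 7.5 0; 0.000 0.000 0.000 0.0 -0.1 7.5 0
[ 1.1363 -0.747  -2.9439] [-0.0277 -0.0002 -0.0851]
```

In the slot with no resistance so far, so I'll go on down.

Request:
{"api": "servo_tool", "payload": {
  "targets": "0 0 0 0 -0.4 7 0; 0 0 0 0 0 7 0; 0 0 0 0 0 6 0; 0 0 0 0 0 5 0; 0 0 0 0 0 0 0; 0 0 0 0 0 0 0"
}}

```text
time: 15.65
tool_pos: [0.4632, -0.2906, 0.0765]
tcp_rot: [-2.565, -1.807, 0.006]
wrist_force: [-0.8, -0.1, -2.3]
width: 0.219
```

```bash
python3 - <<'E'
from h import *
RG=R.from_rotvec([-2.5664,-1.807,.0049]).as_matrix()
plan([.464,-.2909,.0748],RG,0,vmax=8);print(bot.read_state()['wrist_force'],bot.read_state()['torque'])
E
```

```text
t 15.65 dp mm [ 0.8125 -0.3309 -1.6869] w [-0.0012  0.0001  0.0006] n 1
-0.001 0.000 0.001 -0.0 0.9 1.7 0
[-0.7764 -0.0727 -2.2664] [-0.0018 -0.0119 -0.0299]
```

Request:
{"api": "servo_tool", "payload": {
  "targets": "0 0 0 0 0.6 3 0; 0 0 0 0 0 1.5 0; 0 0 0 0 0 0 0; 0 0 0 0 0 0 0"
}}

```text
time: 15.98
tool_pos: [0.4656, -0.2919, 0.0757]
tcp_rot: [-2.568, -1.809, 0.004]
wrist_force: [0.7, 0.4, -2.9]
width: 0.218
```

```bash
python3 - <<'E'
from h import *
RG=R.from_rotvec([-2.5664,-1.807,.0049]).as_matrix()
plan([.464,-.2909,.0748],RG,0,vmax=8);print(bot.read_state()['wrist_force'],bot.read_state()['torque'])
E
```

```text
t 15.98 dp mm [-1.6004  0.998  -0.88  ] w [0.0022 0.0009 0.0007] n 1
0.002 0.001 0.001 0.4 -1.8 0.9 0
[ 0.6606  0.418  -2.9025] [-0.0286 -0.003   0.0057]
```

Request:
{"api": "servo_tool", "payload": {
  "targets": "0.001 0 0 0 -1.2 4 0; 0 0 0 0 0 3 0; 0 0 0 0 0 3 0"
}}

```text
time: 16.23
tool_pos: [0.4662, -0.2925, 0.0744]
tcp_rot: [2.568, 1.808, -0.004]
wrist_force: [-7.3, 5.2, 17.4]
width: 0.215
```

```bash
python3 - <<'E'
from h import *
RG=R.from_rotvec([-2.5664,-1.807,.0049]).as_matrix()
plan([.464,-.2909,.0748],RG,0,vmax=8);print(bot.read_state()['wrist_force'],bot.read_state()['torque'])
E
```

```text
t 16.23 dp mm [-2.1637  1.6339  0.377 ] w [ 0.0033  0.0013 -0.    ] n 1
0.003 0.001 -0.000 0.8 -2.6 -0.4 0
[-7.3044  5.2248 17.4409] [ 1.1235  1.7054 -0.1028]
```

Firm contact (about 20 N) at the same height as at the start, so it is fully down. I'll relax, release and back off upward.

Request:
{"api": "servo_tool", "payload": {
  "targets": "0.002 0.001 0 0 -1 -0.5 0; 0 0 0 0 0 0 15; 0 0 0 0 0 0 40; 0 0 0 0 0 0 60; 0 0 0 0 0 0 85; 0 0 0 0 0 0 85; 0 0 0 0 0 0 85"
}}

```text
time: 16.82
tool_pos: [0.4672, -0.2937, 0.0766]
tcp_rot: [2.566, 1.806, -0.001]
wrist_force: [0.4, 0.6, 0.0]
width: 0.912
```

```bash
python3 - <<'E'
from h import *
s=bot.read_state();print(s['time'],s['tool_pos'],s['wrist_force'],s['width'])
grab('scene','pics/s15.png')
im=cv2.imread('pics/s15.png')
cv2.imwrite('pics/s15d.png',cv2.resize(im[160:260,200:280],(480,600),interpolation=2))
E
```

```text
16.8167 [ 0.4672 -0.2937  0.0766] [0.3943 0.5702 0.0435] 0.912228601859288
```

View pics/s15d.png

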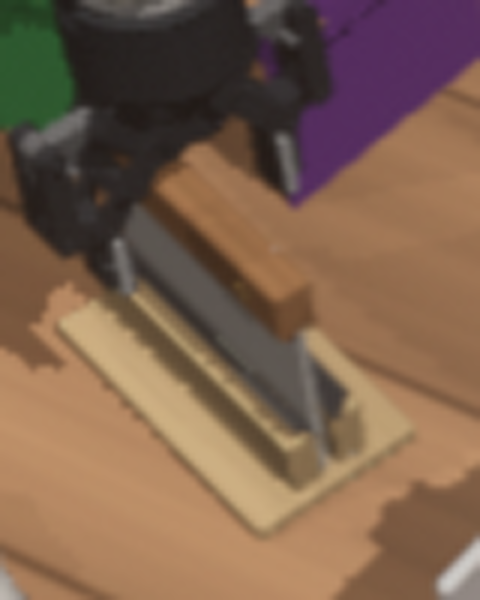

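Free and standing in the slot. Now straight up and away.

Request:
{"api": "servo_tool", "payload": {
  "targets": "0 0 0 0 0 -15 85; 0 0 0 0 0 -25 85; 0 0 0 0 0 -30 85; 0 0 0 0 0 -35 85; 0 0 0 0 0 -35 85; 0 0 0 0 0 -35 85; 0 0 0 -30 0 -15 85; 0 0 0 -35 0 0 85"
}}

```text
time: 17.53
tool_pos: [0.4444, -0.349, 0.2707]
tcp_rot: [-2.557, -1.814, 0.004]
wrist_force: [0.3, 0.4, -0.1]
width: 0.996
```

Request:
{"api": "servo_tool", "payload": {
  "targets": "0 0 0 -35 -10 0 85; 0 0 0 -35 -20 0 85; 0 0 0 -35 -20 0 85; 0 0 0 -35 -20 0 85; 0 0 0 -20 -10 0 85; 0 0 0 0 0 0 85; 0 0 0 0 0 0 85"
}}

```text
time: 18.12
tool_pos: [0.3106, -0.4862, 0.2758]
tcp_rot: [2.559, 1.813, -0.005]
wrist_force: [-0.3, 0.8, -0.6]
width: 0.999
```

```bash
python3 - <<'E'
from h import *
s=bot.read_state();print(s['time'],s['tool_pos'],s['wrist_force'],s['width'])
grab('scene','pics/s16.png');grab('top','pics/t16.png')
im=cv2.imread('pics/s16.png');t=cv2.imread('pics/t16.png')
a=cv2.resize(im[160:260,200:280],(400,500),interpolation=2);b=cv2.resize(t[225:285,365:445],(400,300),interpolation=2)
cv2.imwrite('pics/s16d.png',np.hstack([a,cv2.copyMakeBorder(b,0,200,0,0,0)]))
for n,f in(('scene','pics/scene0.png'),):
  d=cv2.absdiff(cv2.imread(f),im).max(2); cv2.imwrite('pics/d16.png',d)
E
```

```text
18.1167 [ 0.3106 -0.4862  0.2758] [-0.3236  0.8205 -0.5966] 0.998535569449291
```

View pics/s16.png

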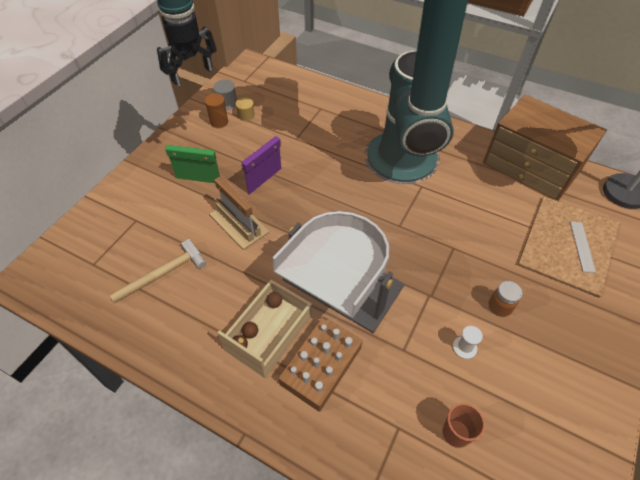

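View pics/s16d.png

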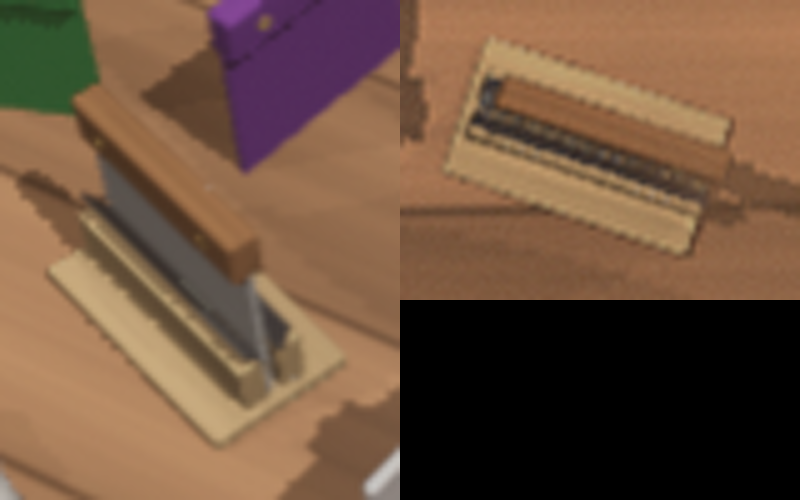

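View pics/d16.png

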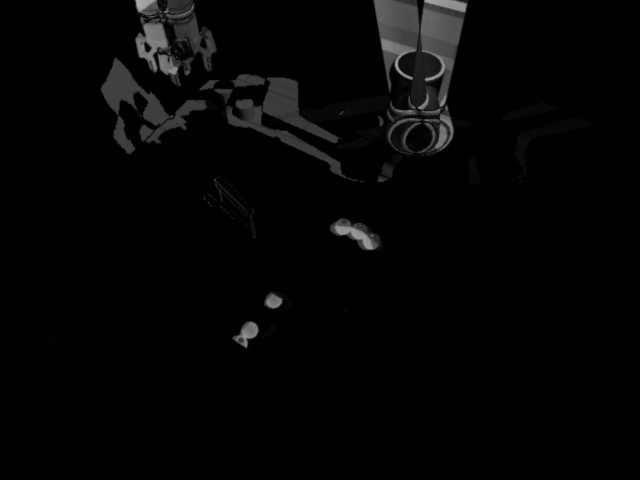

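```bash
python3 - <<'E'
from workcell import *
print(finish_job())
E
```

```text
the job is handed in; nothing more can be done
None
```

The job is done and handed in at about 18 s of robot time, but no verdict was reported. I set the steel scraper slantwise across the bowl mouth, about 26° off the edge, with a gap of about 64 mm on the bin side. Pressing the bowl down with it rolled all three balls through the gap into the bin. I then let the bowl swing back and stood the scraper in its rack again.

**Last checks:** the final pictures show three balls in the bin, the bowl empty and at rest, and the scraper upright in the slot within about 1 px of where it started. When I pressed it down, it met firm contact (about 20 N) at the same height as before it was lifted. The jar, spool, hammer and cup did not change between the first and last picture.

**What failed or disagreed:**
- **First grasp:** it slid off the top of the handle. The fingers end about 17–27 mm short of the reported tool tip; I went deeper by the pictures and the second grasp held.
- **Cameras:** the two views disagreed by about 4–5 mm along y, so I averaged them.
- **At full tip:** the blade had drifted about 6 mm towards the mouth, and my estimate of the tip angle was 0.49 rad, just short of the 0.5 stop.

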